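# Nest the steel canisters in the leaning stand and lock the keeper

### The job

Put the sample canisters away in the leaning stand: lower the middle-sized canister fully home into the large one that already sits there, then the smallest one fully home into the middle one, not letting go of either before it is down. Then swing the stand's keeper bar shut over the mouths, past its click and right up to its stop, without disturbing the tube racks and the bottle.

Things in the scene. Friction and masses are not known exactly. Their poses are not given: they have to be found in the camera images.
- cradle: grey fixed plate, 155 x 100 mm, leaning 30 degrees, with a 30 mm tall, 95 mm wide collar holding the large canister. Origin: centre of the collar's floor, 57 mm above the bench. z: the collar's axis, up and leaning 30 degrees to the stand's front, roughly towards the robot; y: level, to the left seen from the robot; x: up along the plate, away from the robot.
- large: open-topped plain steel canister, round and straight-sided, 84 mm outside diameter, 70 mm tall, wall 3 mm, floor 5 mm thick; origin at the centre of its underside, z along its axis towards the mouth. It already stands loose in the collar, leaning 30 degrees.
- medium: open-topped plain steel canister, round and straight-sided, 66 mm outside diameter, 105 mm tall, wall 3 mm, floor 5 mm thick; origin at the centre of its underside, z along its axis towards the mouth. It stands upright on the bench. Home in the large one its underside rests on that one's floor (5 mm above the large one's origin) and its rim stands about 40 mm out; radial play about 6 mm.
- small: open-topped plain steel canister, round and straight-sided, 50 mm outside diameter, 135 mm tall, wall 3 mm, floor 5 mm thick; origin at the centre of its underside, z along its axis towards the mouth. It stands upright on the bench. Home in the middle one its underside is 5 mm above the middle one's origin and its rim stands about 35 mm out of it; radial play about 5 mm.
- keeper (a joint): keeper bar's angle about its post (axis along the cradle's z): 0 = shut on its stop, the bar pointing along the cradle's -x across the mouths; grows as it opens towards the cradle's +y, at most 1.9 rad; starts at about 1.6. Friction keeps it where it is left; it clicks past a sprung ball at about 0.25 rad (some 2 N at the knob), which then draws it shut.
- keeper_knob (a point): mid-height of the upright black knob at the bar's free end, 150 mm from the hinge axis: 16 mm diameter, axis along the cradle's z, free from 14 mm below to 16 mm above this point. The bar, a steel rod of 14 mm diameter, has its centre line 21 mm below this point; shut, it passes 8 mm above the nested smallest canister's rim.
- keeper_hinge (a point): point on the keeper's hinge axis at the height of the bar's centre line (cradle x = 85, y = 0, z = 160 mm), on top of a steel post of 9 mm radius that rises from the plate; a small bracket with the brass click ball sits below the bar at cradle x = 46 to 90 mm, up to z = 156 mm.
- green_rack: bystander: green block 96 x 180 mm (x, y) and 42 mm tall full of sample tubes, 109 mm tall in all; origin at the centre of its underside.
- orange_rack: bystander: orange block 75 x 96 mm and 42 mm tall with sample tubes, 109 mm tall in all; origin at the centre of its underside.
- wash_bottle: bystander: white plastic bottle, 64 mm diameter, 160 mm tall; origin at the centre of its underside.

How it is judged:
By the outcome, as a careful person would: the job done as asked, in the order asked, and still so for the second after the job is handed in, with the robot touching nothing.
It also fails if it takes over 72 s, if anything falls off the work surface, if the arm or the gripper's body presses on something with over 40 N, if the wrist force passes 120 N, or if a joint passes its speed limit or range.

### The arm

A 7-joint arm with a two-finger parallel gripper is mounted at the origin on the work surface. World frame = base frame: x ahead of the robot, y to its left, z up, the work surface at z = 0. Lengths are in m, angles in rad, forces in N, time in s.
With the tool pointing down it reaches from about 0.425 to 0.975 m from the base axis. Payload 16.7 kg.
Tool frame: the origin (TCP) lies on the centre line of the jaws, within the pads' length; the fingertips stand 22 mm ahead of it and the grasp point (between the pads) lies 3 mm ahead of it (bot.tip_reach is the distance from the TCP to the fingertips, in m); z points along the fingers, y is the direction in which the jaws open and shut (so a half turn about z gives the same grasp; the last joint's range is limited). The gripper opens to 85 mm and grips with 20 to 120 N. Pads are 22 mm wide; open, the fingers measure 114 mm over their backs; the gripper's body (76 mm by 85 mm) begins 54 mm behind the grasp point. The pads swing forward as they close: fully open they stand 13 mm farther back than shut.
Start: joints at [-1.482, 0.426, 0.074, 1.606, -0.034, 1.111, -0.067], TCP at [0.159, 0.656, 0.253] pointing down, gripper open.
Joint ranges: [-2.85, 2.85], [-0.5, 2.14], [-1.23, 1.37], [0.21, 2.46], [-1.02, 4.16], [0.16, 2.05], [-2.73, 2.73]. Speed limits (rad/s): [1.89, 1.89, 2.39, 2.39, 3.01, 3.01, 3.01].

### API

Orientations are given as a unit quaternion [w, x, y, z].
In Python, from workcell import bot gives the robot as it stands. The module is installed in compiled form; this text tells all that it offers.
- The arm moves only by the tool jog_arm, never from a script. Its argument "moves" is a list of rows, each a list of 3 entries, a list of its own where there are three numbers: the shift along the tool's x, y, z in m, then the turn, a rotation vector about the tool's x, y, z in rad, then the finger opening in m, from 0 to 0.0854. In form: [[[tx, ty, tz], [ax, ay, az], jaw], ...]. A call has 1 to 10 rows; each row shifts and turns the commanded pose from where the row before left it, along the tool's axes as they then stand; what a row does not reach is not made up. A row lasts 1/10 s, in which the tool goes at most 50 mm and 8.59 degrees, less where a joint would pass 70% of its speed; a pose out of reach is approached as far as the arm can. A call is refused whole if a number of a shift passes 0.05 or a number of a turn 0.15, either way. A call with a gripper value outside its range is refused whole. The fingers move at their own pace and stop on an object; "squeeze" is the grip in N (left out, the last holds). Time passes only in rows, so rows that do not move let the fingers close. It gives the time, the measured TCP pose, the force and the opening at its end, in the units of the state.
- bot.state(): the state, without advancing time (a new reading comes with each control period).
- bot.camera(name): name is "scene" or "top" or "wrist"; returns (picture, depth): 420x560x3 uint8, red, green, blue; 420x560 float32, m along the optical axis (not along the pixel's ray), 0 where there is no reading.
- bot.camera_info(name): a dict with "fx", "fy", "cx", "cy" (pixels), "rvec" (rotation vector, rad) and "tvec" (3), from world to camera coordinates, as OpenCV has them. Camera axes: x right, y down, z forward; pixel columns grow to the right and rows downward; lengths in m; the calibration is good to about 2 mm. A picture is of the moment at which its call begins: read the wrist's pose just before it. camera_info takes no time and is no camera call; for the wrist camera it gives the pose at the moment of the call.
- bot.sign_off(): hands the job in, once; it reports no verdict.
The state is a dict: "time": time; "joint_positions": joint angles; "qd": joint speeds; "effort": joint torques, N m; "position": TCP position; "tool_rot": TCP orientation; "wrist_force": force on the tool from outside, world axes, zero at the start; "moment": the same for the moment, N m; "finger_gap": finger opening in m.
Only numpy, scipy, OpenCV 4.12 (cv2) and the standard library are available. Lean on these libraries where they do the work, as an engineer would, in place of code of your own. Each camera call takes 0.05 s, during which the arm holds its last target.

## Working session

There is one attempt and no reset: what is moved stays moved. The work goes in short steps, Python scripts to look and compute and a tool call to move; the robot and the scene stay as the last step left them, time stands still between calls to the robot, and variables do not carry over. Pictures are saved under pics/ and viewed, and the job is handed in when it is done.

Besides the shell and the picture viewer there is one more tool, called after "Emit:" as a command line: name --argument value ..., lists and objects as JSON in quotes. jog_arm: Moves the arm, as the interface text tells. Its arguments: {"type":"object","properties":{"moves":{"type":"array"},"squeeze":{"type":"number"}},"required":["moves"]}

```bash
mkdir -p pics; cat > h.py <<'E'
import numpy as np,cv2
from scipy.spatial.transform import Rotation as R
from workcell import bot
def grab(n,tag):
    p,d=bot.camera(n); i=bot.camera_info(n)
    cv2.imwrite(f'pics/{tag}.png',p[:,:,::-1]); np.savez(f'pics/{tag}.npz',p=p,d=d,**{k:np.array(v) for k,v in i.items()})
    return p,d,i
def load(tag):
    return np.load(f'pics/{tag}.npz')
def pts(z):
    d=z['d'];v,u=np.mgrid[:d.shape[0],:d.shape[1]]
    c=np.stack([(u-z['cx'])/z['fx']*d,(v-z['cy'])/z['fy']*d,d],-1)
    Rm=R.from_rotvec(z['rvec'].ravel()).as_matrix()
    return (c-z['tvec'].ravel())@Rm
def proj(z,P):
    Rm=R.from_rotvec(z['rvec'].ravel()).as_matrix()
    c=np.atleast_2d(P)@Rm.T+z['tvec'].ravel()
    return np.c_[c[:,0]/c[:,2]*z['fx']+z['cx'],c[:,1]/c[:,2]*z['fy']+z['cy']]
E
python3 - <<'E'
from h import *
print(bot.state())
for n in ['scene','top','wrist']:
    p,d,i=grab(n,n+'0'); print(n,i)
E
```

```text
{'time': 0.0, 'joint_positions': array([-1.4824914 ,  0.42671593,  0.07383734,  1.60664845, -0.03408729,
        1.11077564, -0.06707573]), 'qd': array([ 0.00061883,  0.00073228,  0.00094367,  0.00299312,  0.00058759,
       -0.00114766, -0.00063533]), 'effort': array([ 7.21175620e-04, -9.49839807e+01,  3.76091212e+00, -4.63509643e+01,
        1.92190474e-02,  1.01355737e-02,  2.90269952e-05]), 'position': array([0.15894021, 0.65561548, 0.25260261]), 'tool_rot': array([-2.63564361e-05,  1.18617831e-01,  9.92939774e-01, -6.43705564e-04]), 'wrist_force': array([ 0.25513179, -0.67636946,  0.03875186]), 'moment': array([ 0.0454103 , -0.00649256, -0.03699384]), 'finger_gap': 0.08574447707823883}
scene {'fx': 437.08152947033847, 'fy': 437.08152947033847, 'cx': 276.14282049399986, 'cy': 204.18700115403385, 'rvec': array([ 0.67478132,  2.6439189 , -1.16212834]), 'tvec': array([ 0.52261334, -0.1004807 ,  1.39888833])}
top {'fx': 478.958981736074, 'fy': 478.958981736074, 'cx': 283.5851365099683, 'cy': 210.53679363498205, 'rvec': array([ 2.16532033, -2.11088955,  0.11778982]), 'tvec': array([0.02925471, 0.6121746 , 1.2639137 ])}
wrist {'fx': 349.21668078825934, 'fy': 349.21668078825934, 'cx': 285.96423740365304, 'cy': 205.60691356670074, 'rvec': array([-2.26253178, -1.78054733, -0.28284175]), 'tvec': array([-0.67494598, -0.04088945,  0.37958888])}
```

View pics/scene0.png

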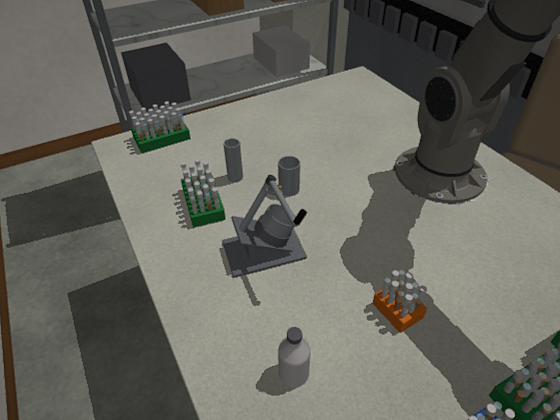

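View pics/top0.png

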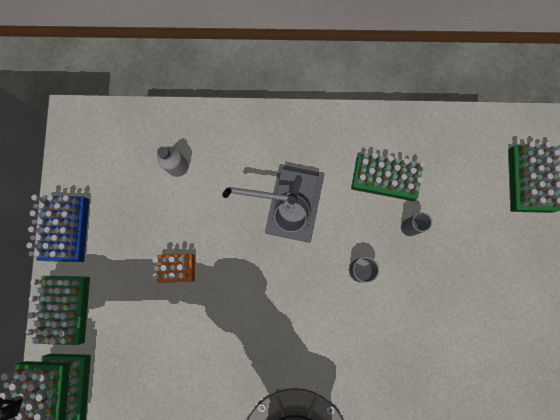

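View pics/wrist0.png

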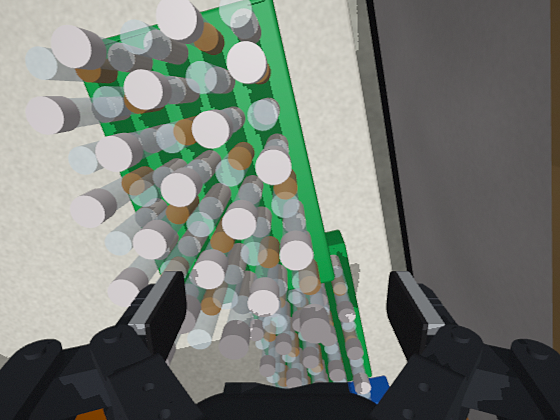

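The pictures show the stand near top px (293,205) with the keeper bar pointing to the left (knob at 226,193). The medium canister is at about (364,270) and the small one at about (418,222). The bottle is at (170,160), the orange rack at (174,267) and the green rack at (388,172). Next I measure positions.

```bash
python3 - <<'E'
from h import *
z=load('top0');P=pts(z)
for nm,(u,v),r in [('med',(364,268),24),('small',(418,222),24)]:
    q=P[v-r:v+r,u-r:u+r].reshape(-1,3); q=q[(q[:,2]>.02)]
    h=q[:,2].max(); print(nm,'maxz',np.percentile(q[:,2],[50,90,98,100]))
    H={'med':.105,'small':.135}[nm]
    k=q[abs(q[:,2]-H)<.006]; 
    if len(k)>5:
        A=np.c_[2*k[:,:2],np.ones(len(k))];s=np.linalg.lstsq(A,(k[:,:2]**2).sum(1),rcond=None)[0]
        print(len(k),s[:2],np.sqrt(s[2]+s[0]**2+s[1]**2), k[:,:2].min(0),k[:,:2].max(0))
for nm,(u0,v0,u1,v1) in dict(cradle=(262,160,326,244),knob=(220,185,234,200),green=(348,145,428,202),orange=(150,245,200,285),bottle=(150,140,190,180)).items():
    q=P[v0:v1,u0:u1].reshape(-1,3);q=q[q[:,2]>.015];print(nm,q.min(0).round(3),q.max(0).round(3),np.median(q,0).round(3))
# cradle plate plane fit
q=P[160:244,262:326].reshape(-1,3);
z2=load('scene0');P2=pts(z2)
for nm,(u0,v0,u1,v1) in dict(bench=(330,330,350,350),bottle=(276,326,312,390)).items():
    q=P2[v0:v1,u0:u1].reshape(-1,3);print(nm,np.median(q,0))
p=cv2.resize(z['p'][130:260,200:440][:,:,::-1],None,fx=3.3,fy=3.3,interpolation=cv2.INTER_CUBIC);cv2.imwrite('pics/topz.png',p)
p=cv2.resize(z2['p'][110:310,150:350][:,:,::-1],None,fx=3,fy=3,interpolation=cv2.INTER_CUBIC);cv2.imwrite('pics/scz.png',p)
E
```

```text
med maxz [0.08614552 0.10734237 1.33595485 1.33595485]
110 [ 0.45692892 -0.16917702] 0.031277756665455916 [ 0.42475048 -0.20146743] [ 0.48826198 -0.13720157]
small maxz [0.09161375 0.13583002 0.14055475 1.33595485]
94 [ 0.57880353 -0.30396124] 0.023218371632324496 [ 0.55486271 -0.32810343] [ 0.60325213 -0.27955641]
cradle [ 0.434 -0.057  0.015] [0.745 0.091 1.336] [0.62  0.018 0.091]
knob [0.608 0.158 0.234] [0.637 0.18  0.271] [0.622 0.168 0.26 ]
green [ 0.434 -0.332  0.015] [0.775 0.008 1.336] [ 0.706 -0.231  0.07 ]
orange [0.409 0.008 0.017] [0.487 0.386 1.336] [0.447 0.327 0.048]
bottle [0.434 0.008 0.015] [0.77  0.386 1.336] [0.728 0.342 0.108]
bench [ 0.61092486  0.33456446 -0.0014934 ]
bottle [0.74464589 0.36541071 0.06245034]
```

View pics/topz.png

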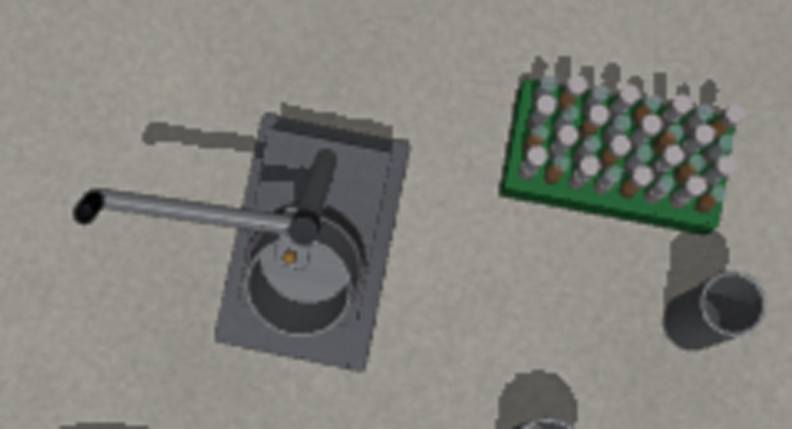

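View pics/scz.png

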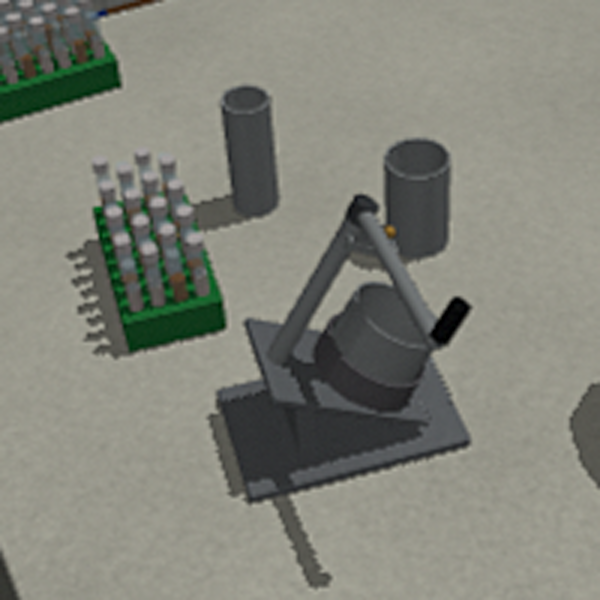

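```bash
python3 - <<'E'
from h import *
z=load('top0');P=pts(z)
def px(zu,zv): return int(200+zu/3.3),int(130+zv/3.3)
# plate plane: RANSAC on cradle region
q=P[160:244,262:326].reshape(-1,3);q=q[(q[:,2]>.01)&(q[:,2]<.2)]
rng=np.random.default_rng(0);best=0
for _ in range(3000):
    a,b,c=q[rng.choice(len(q),3,False)];n=np.cross(b-a,c-a)
    if np.linalg.norm(n)<1e-6: continue
    n/=np.linalg.norm(n);n*=np.sign(n[2])
    if not .8<n[2]<.93: continue
    m=abs((q-a)@n)<.003
    if m.sum()>best: best=m.sum();M=m
k=q[M];c=k.mean(0);n=np.linalg.svd(k-c)[2][2];n*=np.sign(n[2])
print('plane n',n,best,len(q),'tilt',np.degrees(np.arccos(n[2])),'off',c@n)
yaw=np.arctan2(-n[1],-n[0]);print('yaw',np.degrees(yaw))
ex=np.array([np.cos(yaw)*np.cos(np.pi/6),np.sin(yaw)*np.cos(np.pi/6),.5]);ez=np.array([-np.cos(yaw)*.5,-np.sin(yaw)*.5,np.cos(np.pi/6)]);ey=np.cross(ez,ex)
F=np.c_[ex,ey,ez]
l=k@F
import cv2
r=cv2.minAreaRect((l[:,:2]*1000).astype(np.float32));print('rect',r)
print('l range',l.min(0),l.max(0))
# all cradle points histogram in local z
L=q@F; z0=np.median(l[:,2]);print('plate z',z0)
print(np.histogram(L[:,2]-z0,bins=np.arange(-.05,.2,.01)))
rim=(P[140:244,262:330].reshape(-1,3))@F
s=rim[(abs(rim[:,2]-z0-.075)<.02)]
np.savez('cr.npz',F=F,z0=z0)
for lo in np.arange(.05,.1,.005):
    t=rim[(rim[:,2]-z0>lo)&(rim[:,2]-z0<lo+.005)];print(round(lo,3),len(t),t.min(0).round(3) if len(t) else '',t.max(0).round(3) if len(t) else '')
E
```

```text
plane n [-0.49386492  0.09387641  0.86445628] 830 2771 tilt 30.179322717652752 off -0.25416285952779993
yaw -10.762677720576086
rect ((556.3294067382812, 136.09283447265625), (193.8709716796875, 125.99884033203125), 0.3913935124874115)
l range [ 0.45940957  0.07244398 -0.25544675] [ 0.65351716  0.1984869  -0.24916819]
plate z -0.25237305600421106
(array([ 41,  62,  57, 111, 685, 776,  78, 124, 123,  74,  89, 131,  54,
        10,   9,   9,   0,   0,   0,   0,   0,   0,   0,   0]), array([-5.0000000e-02, -4.0000000e-02, -3.0000000e-02, -2.0000000e-02,
       -1.0000000e-02,  6.9388939e-18,  1.0000000e-02,  2.0000000e-02,
        3.0000000e-02,  4.0000000e-02,  5.0000000e-02,  6.0000000e-02,
        7.0000000e-02,  8.0000000e-02,  9.0000000e-02,  1.0000000e-01,
        1.1000000e-01,  1.2000000e-01,  1.3000000e-01,  1.4000000e-01,
        1.5000000e-01,  1.6000000e-01,  1.7000000e-01,  1.8000000e-01,
        1.9000000e-01]))
0.05 49 [ 0.512  0.097 -0.202] [ 0.645  0.174 -0.197]
0.055 40 [ 0.51   0.097 -0.197] [ 0.647  0.174 -0.193]
0.06 46 [ 0.513  0.096 -0.192] [ 0.646  0.171 -0.187]
0.065 85 [ 0.511  0.093 -0.187] [ 0.645  0.176 -0.183]
0.07 47 [ 0.512  0.094 -0.182] [ 0.647  0.176 -0.177]
0.075 7 [ 0.551  0.127 -0.177] [ 0.646  0.175 -0.174]
0.08 4 [ 0.643  0.132 -0.172] [ 0.647  0.142 -0.168]
0.085 6 [ 0.643  0.129 -0.167] [ 0.647  0.139 -0.164]
0.09 5 [ 0.642  0.128 -0.16 ] [ 0.647  0.141 -0.158]
0.095 4 [ 0.638  0.127 -0.157] [ 0.646  0.143 -0.156]
```

```bash
cat >> h.py <<'E'
def cradle(yaw,o):
    ex=np.array([np.cos(yaw)*np.cos(np.pi/6),np.sin(yaw)*np.cos(np.pi/6),.5]);ez=np.array([-np.cos(yaw)*.5,-np.sin(yaw)*.5,np.cos(np.pi/6)])
    return np.c_[ex,np.cross(ez,ex),ez],np.array(o)
E
python3 - <<'E'
from h import *
f=np.load('cr.npz')['F'];o=f@[.553,.135,-.253];print(o)
yaw=np.radians(-10.76)
F,_=cradle(yaw,o)
W=lambda p: np.atleast_2d(p)@F.T+o
t=np.linspace(0,2*np.pi,40)
for tag in ['top0','scene0']:
    z=load(tag);im=z['p'][:,:,::-1];s=4
    c=proj(z,o)[0];x0,y0=int(c[0])-75,int(c[1])-85
    im=cv2.resize(im[y0:y0+150,x0:x0+190],None,fx=s,fy=s)
    def dr(p,col):
        for a in proj(z,p): cv2.circle(im,(int((a[0]-x0+.5)*s),int((a[1]-y0+.5)*s)),1,col,-1)
    dr(W(np.c_[42*np.cos(t),42*np.sin(t),70+0*t]/1000),(0,0,255))
    for y in(-50,50): dr(W(np.c_[np.linspace(-90,90,30),y+0*t[:30],0*t[:30]]/1000),(0,255,0))
    dr(W([[.085,0,.16]]),(255,0,255))
    for a in (1.5,1.6,1.7): dr(W([[.085-.15*np.cos(a),.15*np.sin(a),.181]]),(255,255,0))
    dr(W(np.c_[85+0*t,0*t,np.linspace(0,160,40)]/1000),(255,0,0))
    cv2.imwrite(f'pics/ov_{tag}.png',im)
# yaw from hinge -> knob angles
q=pts(load('top0'))[185:200,220:234].reshape(-1,3);k=(q[q[:,2]>.22]-o)@F;print('knob local',np.median(k,0))
print('knob ang',np.arctan2(np.median(k,0)[1],.085-np.median(k,0)[0]))
E
```

```text
[0.6199724  0.01956973 0.05739557]
knob local [0.07836322 0.14659022 0.1892455 ]
knob ang 1.5255528779718421
```

View pics/ov_top0.png

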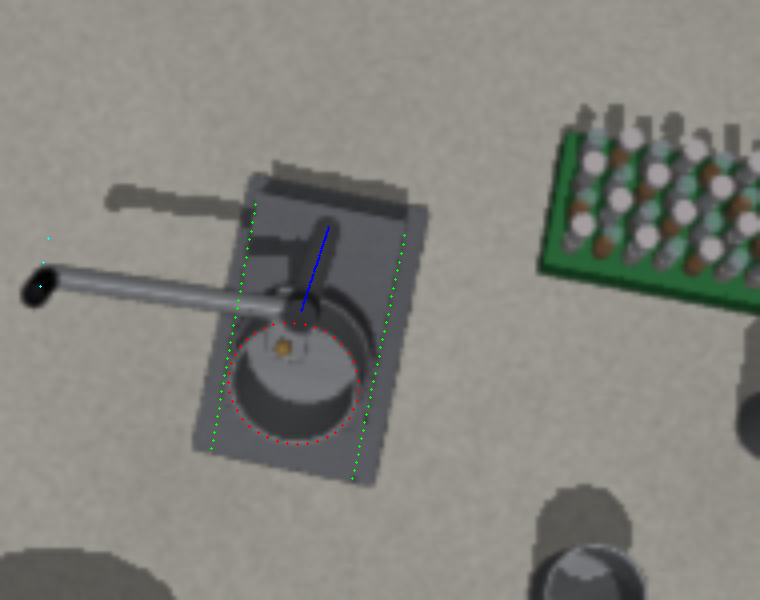

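View pics/ov_scene0.png

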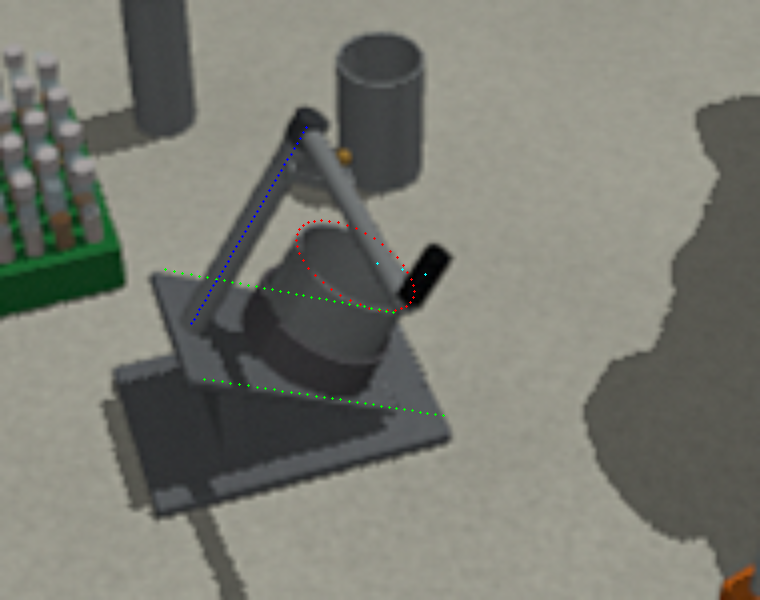

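The overlay fits: the rim is off by about 1–2 mm, and yaw is about -10.8°. The knob is at an angle of about 1.5 rad. I'll fly to the stand first to test reach in the tilted pose and to get a close wrist view.

```bash
cat >> h.py <<'E'
YAW=np.radians(-10.76);O=np.array([.6200,.0190,.0572])
CF,_=cradle(YAW,O)
def W(p): return CF@np.array(p)+O
def RT(tool_pitch=0):  # tool aligned to cradle: x=-ex,y=ey,z=-ez ; pitch about tool y
    return np.c_[-CF[:,0],CF[:,1],-CF[:,2]]@R.from_rotvec([0,tool_pitch,0]).as_matrix()
def q2m(q): return R.from_quat(q,scalar_first=True).as_matrix()
def plan(p1,R1,n,p0=None,R0=None):
    s=bot.state(); p0=s['position'] if p0 is None else np.array(p0); R0=q2m(s['tool_rot']) if R0 is None else R0
    rv=R.from_matrix(R0.T@R1).as_rotvec()/n; Rs=R.from_rotvec(rv).as_matrix()
    S=sum(np.linalg.matrix_power(Rs,i) for i in range(n)); t=np.linalg.solve(S,R0.T@(np.array(p1)-p0))
    print(n,'rows',(t).round(4).tolist(),rv.round(4).tolist(),'|t|',np.linalg.norm(t).round(4),'|r|',np.linalg.norm(rv).round(4))
def RD(az): # tool down, y axis at heading az+90 : x=-(cos,sin)
    c,s=np.cos(az),np.sin(az); return np.c_[[-c,-s,0],[-s,c,0],[0,0,-1]]
E
python3 - <<'E'
from h import *
print(bot.tip_reach)
s=bot.state();R0=q2m(s['tool_rot']);print(R0.round(3),s['position'])
z=load('wrist0');Rc=R.from_rotvec(z['rvec']).as_matrix();c=-Rc.T@z['tvec'];print('cam in tool',R0.T@(c-s['position']),'cam axes in tool',(R0.T@Rc.T).round(3))
print(s['joint_positions'].round(2))
t=W([0,0,.239]);print(t)
R1=RT()
plan(t+np.array([0,0,.03]),R1,20)
E
```

```text
0.022
[[-0.972  0.236 -0.   ]
 [ 0.236  0.972 -0.001]
 [-0.    -0.001 -1.   ]] [0.15899647 0.65571917 0.25276136]
cam in tool [ 0.07944863  0.00039397 -0.12015226] cam axes in tool [[ 0.    -0.95  -0.311]
 [ 1.     0.     0.   ]
 [-0.    -0.311  0.95 ]]
[-1.48  0.43  0.07  1.61 -0.03  1.11 -0.07]
[0.50260107 0.04131011 0.26418007]
20 rows [-0.0234, -0.0264, 0.0037] [-0.0007, -0.0262, -0.0024] |t| 0.0354 |r| 0.0263
```

Emit:
jog_arm --moves '[[[-0.0234, -0.0264, 0.0037], [-0.0007, -0.0262, -0.0024], 0.085], [[-0.0234, -0.0264, 0.0037], [-0.0007, -0.0262, -0.0024], 0.085], [[-0.0234, -0.0264, 0.0037], [-0.0007, -0.0262, -0.0024], 0.085], [[-0.0234, -0.0264, 0.0037], [-0.0007, -0.0262, -0.0024], 0.085], [[-0.0234, -0.0264, 0.0037], [-0.0007, -0.0262, -0.0024], 0.085], [[-0.0234, -0.0264, 0.0037], [-0.0007, -0.0262, -0.0024], 0.085], [[-0.0234, -0.0264, 0.0037], [-0.0007, -0.0262, -0.0024], 0.085], [[-0.0234, -0.0264, 0.0037], [-0.0007, -0.0262, -0.0024], 0.085], [[-0.0234, -0.0264, 0.0037], [-0.0007, -0.0262, -0.0024], 0.085], [[-0.0234, -0.0264, 0.0037], [-0.0007, -0.0262, -0.0024], 0.085]]'

```text
time: 1.15
position: [0.3301, 0.3442, 0.2434]
tool_rot: [0.131, 0.106, 0.986, -0.012]
wrist_force: [1.1, -0.1, 0.2]
finger_gap: 0.0855
```

```bash
python3 - <<'E'
from h import *
s=bot.state();print(s['joint_positions'].round(3),s['qd'].round(2))
plan(W([0,0,.239])+np.array([0,0,.03]),RT(),10)
E
```

```text
[-1.333  0.05   0.229  2.145  0.311  0.901  0.064] [ 0.23 -0.36  0.21  0.38  0.41 -0.15  0.2 ]
10 rows [-0.0233, -0.0262, 0.0038] [-0.0007, -0.0261, -0.0025] |t| 0.0353 |r| 0.0262
```

Emit:
jog_arm --moves '[[[-0.0233, -0.0262, 0.0038], [-0.0007, -0.0261, -0.0025], 0.085], [[-0.0233, -0.0262, 0.0038], [-0.0007, -0.0261, -0.0025], 0.085], [[-0.0233, -0.0262, 0.0038], [-0.0007, -0.0261, -0.0025], 0.085], [[-0.0233, -0.0262, 0.0038], [-0.0007, -0.0261, -0.0025], 0.085], [[-0.0233, -0.0262, 0.0038], [-0.0007, -0.0261, -0.0025], 0.085]]'

```text
time: 1.65
position: [0.4171, 0.1919, 0.2611]
tool_rot: [0.195, 0.098, 0.976, -0.018]
wrist_force: [-0.0, -0.1, 0.0]
finger_gap: 0.085
```

```bash
python3 - <<'E'
from h import *
s=bot.state();print(s['joint_positions'].round(3),s['qd'].round(2))
plan(W([0,0,.239])+np.array([0,0,.03]),RT(),5)
E
```

```text
[-1.185 -0.109  0.362  2.276  0.517  0.821  0.219] [ 0.33 -0.28  0.32  0.17  0.4  -0.18  0.4 ]
5 rows [-0.0233, -0.0262, 0.0037] [-0.0006, -0.026, -0.0025] |t| 0.0353 |r| 0.0261
```

Emit:
jog_arm --moves '[[[-0.0233, -0.0262, 0.0037], [-0.0006, -0.026, -0.0025], 0.085], [[-0.0233, -0.0262, 0.0037], [-0.0006, -0.026, -0.0025], 0.085], [[-0.0233, -0.0262, 0.0037], [-0.0006, -0.026, -0.0025], 0.085], [[-0.0233, -0.0262, 0.0037], [-0.0006, -0.026, -0.0025], 0.085], [[-0.0233, -0.0262, 0.0037], [-0.0006, -0.026, -0.0025], 0.085], [[0, 0, 0], [0, 0, 0], 0.085]]'

```text
time: 2.25
position: [0.503, 0.0392, 0.2948]
tool_rot: [0.258, 0.093, 0.961, -0.024]
wrist_force: [-0.4, 0.5, -0.4]
finger_gap: 0.0849
```

```bash
python3 - <<'E'
from h import *
s=bot.state();print(s['joint_positions'].round(3),s['qd'].round(2),s['position'],(q2m(s['tool_rot'])-RT()).round(3))
grab('wrist','w1');grab('scene','s1')
plan(W([0,0,.239]),RT(),2)
E
```

```text
[-1.026 -0.207  0.576  2.287  0.669  0.696  0.491] [-0.03  0.02 -0.07  0.01 -0.03  0.02 -0.07] [0.50303781 0.03924349 0.29475627] [[ 0.001  0.004 -0.   ]
 [ 0.004 -0.001 -0.001]
 [-0.     0.001  0.   ]]
2 rows [0.0071, -0.0005, 0.0132] [0.0001, -0.0006, -0.0008] |t| 0.015 |r| 0.001
```

View pics/w1.png

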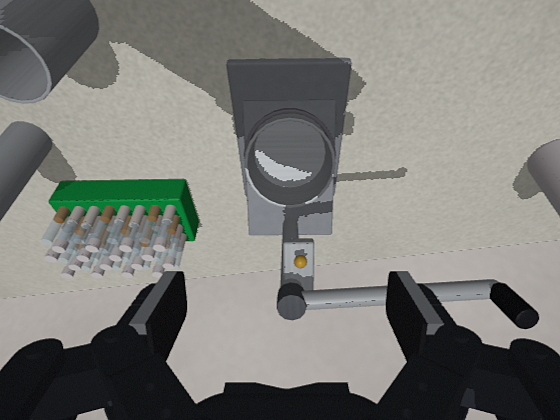

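View pics/s1.png

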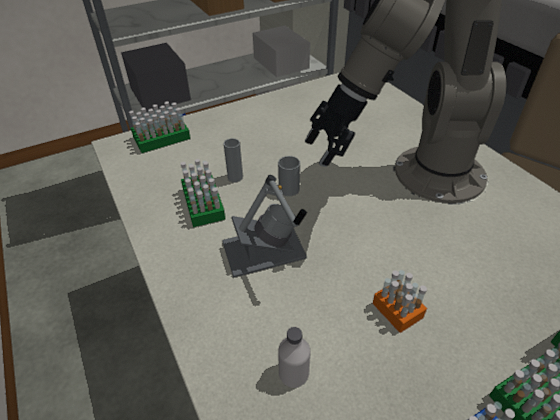

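The wrist view shows the collar and large canister mouth centred near (290,155), the hinge cap near (291,300) and the knob near (515,305). Now I'll refine the cradle pose from this view.

```bash
python3 - <<'E'
from h import *
z=load('w1');P=pts(z);L=(P-O)@CF
u0,v0,u1,v1=230,95,345,215
l=L[v0:v1,u0:u1].reshape(-1,3)
print(np.histogram(l[:,2],bins=np.arange(-.01,.1,.005)))
k=l[(abs(l[:,2]-.07)<.004)&(np.hypot(l[:,0],l[:,1])<.05)&(np.hypot(l[:,0],l[:,1])>.03)]
A=np.c_[2*k[:,:2],np.ones(len(k))];s=np.linalg.lstsq(A,(k[:,:2]**2).sum(1),rcond=None)[0]
print('rim',len(k),s[:2],np.sqrt(s[2]+s[0]**2+s[1]**2),k.min(0),k.max(0),np.median(k[:,2]))
# plate plane
pl=P[62:100,235:345].reshape(-1,3);c=pl.mean(0);
pl=np.r_[P[66:98,240:340].reshape(-1,3),P[212:230,255:325].reshape(-1,3)]
m=abs((pl-O)@CF[:,2])<.008;pl=pl[m];c=pl.mean(0);n=np.linalg.svd(pl-c)[2][2];n*=np.sign(n[2]);print('n',n,np.degrees(np.arctan2(-n[1],-n[0])),np.degrees(np.arccos(n[2])),((pl-O)@CF[:,2]).mean())
# plate edges: local y extents by x
g=L[60:240,215:360].reshape(-1,3);g=g[abs(g[:,2])<.006]
for x in np.arange(-.09,.11,.02):
    t=g[abs(g[:,0]-x)<.005];
    if len(t): print(round(x,3),t[:,1].min().round(4),t[:,1].max().round(4))
print(g[:,0].min(),g[:,0].max())
h=L[285:320,275:306].reshape(-1,3);h=h[(h[:,2]>.15)];print('hinge cap',np.median(h,0),h.min(0),h.max(0))
k=L[275:330,480:545].reshape(-1,3);k=k[(k[:,2]>.17)&(k[:,2]<.3)];print('knob',np.median(k,0),k.min(0),k.max(0))
# canisters here
E
```

```text
(array([   3, 2281, 3495, 1166,  141,  150,  152,  549,  273,  162,  159,
        170,  184,  175,  197,  849,  181,    0,    0,    0,    0]), array([-0.01 , -0.005,  0.   ,  0.005,  0.01 ,  0.015,  0.02 ,  0.025,
        0.03 ,  0.035,  0.04 ,  0.045,  0.05 ,  0.055,  0.06 ,  0.065,
        0.07 ,  0.075,  0.08 ,  0.085,  0.09 ,  0.095]))
rim 990 [-0.00186856  0.00309984] 0.04010935504061501 [-0.04349603 -0.03846604  0.06600219] [0.04017005 0.04439329 0.0718304 ] 0.06928851282781265
n [-0.51247002  0.09632266  0.85328566] -10.64498400423029 31.429144753472382 -0.002596543797702229
-0.09 -0.062 0.0674
-0.05 -0.0467 0.053
-0.03 -0.0464 0.0526
-0.01 -0.0459 0.0534
0.01 -0.0348 0.041
0.03 -0.0466 0.0527
0.05 -0.0463 0.0535
0.07 -0.046 0.0529
0.09 -0.0454 0.0538
-0.09610764688037347 0.09765202254506508
hinge cap [0.07882394 0.00364911 0.16801094] [-0.06468175 -0.00752294  0.1512605 ] [0.09388919 0.01434712 0.38534198]
knob [0.06926654 0.14884544 0.19081562] [0.0642539  0.1440305  0.17002908] [0.08060138 0.1606948  0.19842406]
```

```bash
python3 - <<'E'
from h import *
from scipy.optimize import least_squares
def cyl(q,r,c0):
    f=lambda c: np.hypot(q[:,0]-c[0],q[:,1]-c[1])-r
    s=least_squares(f,c0,loss='soft_l1',f_scale=.002);return s.x,np.median(abs(f(s.x))),len(q)
for tag in ['top0','scene0','s1','w1']:
    P=pts(load(tag)).reshape(-1,3)
    for nm,c0,r,H in [('med',(.457,-.169),.033,.105),('small',(.579,-.304),.025,.135)]:
        d=np.hypot(P[:,0]-c0[0],P[:,1]-c0[1])
        m=(d<r+.012)&(d>r-.012)&(P[:,2]>.015)&(P[:,2]<H+.006)
        rimm=m&(abs(P[:,2]-H)<.005)
        if m.sum()>30: print(tag,nm,cyl(P[m],r,c0),'top z',np.percentile(P[m,2],99))
    # stand in local
    L=(P-O)@CF
    d=np.hypot(L[:,0],L[:,1])
    m=(d>.03)&(d<.052)&(L[:,2]>.035)&(L[:,2]<.066)
    # outer wall of large only r=42 : exclude inside points
    mo=m&(d>.036)
    mr=(d>.03)&(d<.05)&(abs(L[:,2]-.0685)<.004)
    print(tag,'rim', cyl(L[mr],.0405,(0,0)), 'z',np.median(L[mr,2]))
    d=np.hypot(L[:,0]-.085,L[:,1]); m=(d<.016)&(L[:,2]>.02)&(L[:,2]<.13)
    if m.sum()>20: print(tag,'post',cyl(L[m],.009,(.085,0)))
E
```

```text
top0 med (array([ 0.45680623, -0.16768552]), np.float64(0.0018067785492769002), 321) top z 0.10875212091697388
top0 small (array([ 0.57851675, -0.30317434]), np.float64(0.0016577108328789253), 487) top z 0.1393915898241687
top0 rim (array([0.00035824, 0.00059038]), np.float64(0.000930005161038229), 118) z 0.06906520441195704
top0 post (array([0.08429553, 0.00104318]), np.float64(0.0003329741684024914), 104)
scene0 med (array([ 0.45810646, -0.16813474]), np.float64(0.0015099453008438832), 719) top z 0.1049776746544343
scene0 small (array([ 0.57958743, -0.30360878]), np.float64(0.0014461288251307394), 621) top z 0.13496868623932692
scene0 rim (array([-0.00064833,  0.00261326]), np.float64(0.001074272127991896), 104) z 0.06764344036338384
scene0 post (array([0.0836348 , 0.00170453]), np.float64(0.0008709657541267034), 285)
s1 med (array([ 0.45789749, -0.16818888]), np.float64(0.0015297772290498515), 713) top z 0.1049834300592473
s1 small (array([ 0.57950958, -0.30363572]), np.float64(0.0014157290102168527), 618) top z 0.13511424587567797
s1 rim (array([-0.00083622,  0.00215185]), np.float64(0.0009485530498218563), 94) z 0.06765030076352768
s1 post (array([0.08340946, 0.00164943]), np.float64(0.0007308467784764797), 287)
w1 med (array([ 0.45578652, -0.16695685]), np.float64(0.0012051579788174595), 7724) top z 0.10460349002631925
w1 small (array([ 0.5800282 , -0.30246319]), np.float64(0.0004214595032888801), 2528) top z 0.1166057970459508
w1 rim (array([-0.00199741,  0.00309011]), np.float64(0.0008375296978208428), 1052) z 0.06922666105662917
w1 post (array([0.08365933, 0.00383178]), np.float64(0.0001494665774003992), 297)
```

```bash
cat >> h.py <<'E'
O=O+CF@np.array([-.0011,.002,-.0006])
MED=np.array([.4570,-.1677]);SML=np.array([.5793,-.3031])
E
python3 - <<'E'
from h import *
print(O, (RD(YAW)).T@RT())
plan(np.r_[MED,.20],RD(YAW),10)
E
```

```text
[0.61973224 0.02108668 0.05613038] [[ 8.66025404e-01 -5.79902953e-18 -5.00000000e-01]
 [ 3.43207533e-19  1.00000000e+00 -6.14590733e-19]
 [ 5.00000000e-01  0.00000000e+00  8.66025404e-01]]
10 rows [0.0032, -0.0215, 0.009] [0.0001, 0.0522, -0.0002] |t| 0.0235 |r| 0.0522
```

Emit:
jog_arm --moves '[[[0.0032, -0.0215, 0.009], [0, 0.0522, 0], 0.085], [[0.0032, -0.0215, 0.009], [0, 0.0522, 0], 0.085], [[0.0032, -0.0215, 0.009], [0, 0.0522, 0], 0.085], [[0.0032, -0.0215, 0.009], [0, 0.0522, 0], 0.085], [[0.0032, -0.0215, 0.009], [0, 0.0522, 0], 0.085], [[0.0032, -0.0215, 0.009], [0, 0.0522, 0], 0.085], [[0.0032, -0.0215, 0.009], [0, 0.0522, 0], 0.085], [[0.0032, -0.0215, 0.009], [0, 0.0522, 0], 0.085], [[0.0032, -0.0215, 0.009], [0, 0.0522, 0], 0.085], [[0.0032, -0.0215, 0.009], [0, 0.0522, 0], 0.085]]'

```text
time: 3.35
position: [0.4583, -0.1569, 0.2025]
tool_rot: [0.007, 0.093, 0.996, -0.002]
wrist_force: [0.4, 0.1, 0.3]
finger_gap: 0.0852
```

```bash
python3 - <<'E'
from h import *
s=bot.state();print(s['joint_positions'].round(3),s['position'])
grab('wrist','w2')
plan(np.r_[MED,.093],RD(YAW),6)
z=load('w2');print(proj(z,[[*MED,.105]]))
E
```

```text
[-0.737  0.297  1.113  2.128 -0.343  0.893  1.96 ] [ 0.45832544 -0.15693564  0.20248599]
6 rows [-0.0001, -0.001, 0.0181] [-0.0008, 0.0019, -0.0004] |t| 0.0182 |r| 0.0021
[[275.96537947 217.9929265 ]]
```

View pics/w2.png

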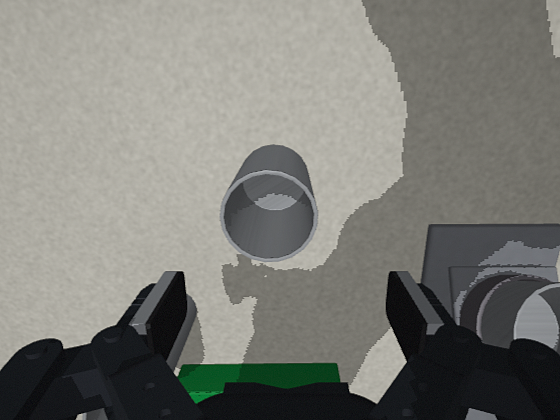

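```bash
python3 - <<'E'
from h import *
s=bot.state();print(s['time'],s['joint_positions'].round(3),s['position'])
grab('wrist','w3')
z=load('w3');P=pts(z).reshape(-1,3);print(proj(z,[[*MED,.105]]))
k=P[(abs(P[:,2]-.105)<.004)&(np.hypot(P[:,0]-MED[0],P[:,1]-MED[1])<.05)]
A=np.c_[2*k[:,:2],np.ones(len(k))];s=np.linalg.lstsq(A,(k[:,:2]**2).sum(1),rcond=None)[0];print(s[:2],np.sqrt(s[2]+s[0]**2+s[1]**2),len(k))
plan(np.r_[MED,.093],RD(YAW),6)
s=bot.state();print(s['time'],s['position'])
E
```

```text
3.4 [-0.726  0.302  1.112  2.126 -0.345  0.896  1.966] [ 0.4569766  -0.16099121  0.20183924]
[[275.00241619 216.94655367]]
[ 0.45824673 -0.1682507 ] 0.031109501557587946 1546
6 rows [-0.0, -0.0012, 0.0182] [-0.0009, 0.0024, -0.0007] |t| 0.0183 |r| 0.0027
3.45 [ 0.45731047 -0.16025741  0.20239917]
```

Emit:
jog_arm --moves '[[[0, -0.004, 0.01], [0, 0.003, 0], 0.085], [[0, -0.0035, 0.015], [0, 0.003, 0], 0.085], [[0, 0, 0.02], [0, 0.003, 0], 0.085], [[0, 0, 0.02], [0, 0.003, 0], 0.085], [[0, 0, 0.02], [0, 0, 0], 0.085], [[0, 0, 0.02], [0, 0, 0], 0.085], [[0, 0, 0.004], [0, 0, 0], 0.085], [[0, 0, 0], [0, 0, 0], 0.085]]'

```text
time: 4.25
position: [0.4578, -0.165, 0.0947]
tool_rot: [0.003, 0.094, 0.996, -0.002]
wrist_force: [0.4, 0.5, 1.0]
finger_gap: 0.0851
```

```bash
python3 - <<'E'
from h import *
s=bot.state();print(s['time'],s['joint_positions'].round(3),s['position'],s['wrist_force'])
plan(np.r_[.4576,-.168,.093],RD(YAW),1)
E
```

```text
4.25 [-0.486  0.484  0.873  2.196 -0.583  0.7    2.174] [ 0.45784812 -0.16498441  0.09468418] [0.35260992 0.532409   1.04000783]
1 rows [-0.0003, -0.003, 0.0017] [-0.0031, 0.0058, 0.0005] |t| 0.0035 |r| 0.0066
```

Emit:
jog_arm --moves '[[[0, -0.003, 0.0017], [0, 0.005, 0], 0.085], [[0, 0, 0], [0, 0, 0], 0.05], [[0, 0, 0], [0, 0, 0], 0.05], [[0, 0, 0], [0, 0, 0], 0.05], [[0, 0, 0], [0, 0, 0], 0.05]]' --squeeze 70

```text
time: 4.75
position: [0.4579, -0.1691, 0.0942]
tool_rot: [0.002, 0.094, 0.996, -0.001]
wrist_force: [-4.3, 1.6, 19.9]
finger_gap: 0.0638
```

```bash
python3 - <<'E'
from h import *
s=bot.state();print(s['time'],s['joint_positions'].round(3),s['position'],s['wrist_force'],s['finger_gap'])
E
```

```text
4.75 [-0.474  0.489  0.871  2.191 -0.584  0.705  2.182] [ 0.45794559 -0.16906208  0.09420128] [-4.25175806  1.63930336 19.85506289] 0.06382223135949326
```

Emit:
jog_arm --moves '[[[0, 0, -0.008], [0, 0, 0], 0.05], [[0, 0, -0.014], [0, 0, 0], 0.05], [[0, 0, -0.02], [0, 0, 0], 0.05], [[0, 0, -0.02], [0, 0, 0], 0.05], [[0, 0, -0.02], [0, 0, 0], 0.05]]'

```text
time: 5.25
position: [0.4571, -0.1686, 0.1762]
tool_rot: [0.001, 0.094, 0.996, -0.002]
wrist_force: [0.1, -0.2, -1.7]
finger_gap: 0.0639
```

```bash
python3 - <<'E'
from h import *
s=bot.state();print(s['time'],s['joint_positions'].round(3),s['position'],s['wrist_force'],s['finger_gap'])
plan(W([0,0,.215]),RT(),14)
E
```

```text
5.25 [-0.64   0.357  1.05   2.137 -0.408  0.861  2.037] [ 0.4570645  -0.16863706  0.17621485] [ 0.13091992 -0.20735055 -1.72116289] 0.0638522490693256
14 rows [-0.0023, 0.0155, -0.0044] [-0.0002, -0.0373, -0.0] |t| 0.0162 |r| 0.0373
```

Emit:
jog_arm --moves '[[[-0.0023, 0.0155, -0.0044], [0, -0.0373, 0], 0.05], [[-0.0023, 0.0155, -0.0044], [0, -0.0373, 0], 0.05], [[-0.0023, 0.0155, -0.0044], [0, -0.0373, 0], 0.05], [[-0.0023, 0.0155, -0.0044], [0, -0.0373, 0], 0.05], [[-0.0023, 0.0155, -0.0044], [0, -0.0373, 0], 0.05], [[-0.0023, 0.0155, -0.0044], [0, -0.0373, 0], 0.05], [[-0.0023, 0.0155, -0.0044], [0, -0.0373, 0], 0.05], [[-0.0023, 0.0155, -0.0044], [0, -0.0373, 0], 0.05], [[-0.0023, 0.0155, -0.0044], [0, -0.0373, 0], 0.05], [[-0.0023, 0.0155, -0.0044], [0, -0.0373, 0], 0.05]]'

```text
time: 6.25
position: [0.4975, -0.0264, 0.2188]
tool_rot: [0.173, 0.092, 0.98, -0.018]
wrist_force: [1.0, 0.2, -2.8]
finger_gap: 0.0633
```

```bash
python3 - <<'E'
from h import *
s=bot.state();print(s['time'],s['joint_positions'].round(3),s['position'],s['wrist_force'],s['finger_gap'])
grab('wrist','w4')
plan(W([0,0,.205]),RT(),6)
E
```

```text
6.25 [-1.33  -0.087  1.175  2.303  0.369  0.569  0.958] [ 0.49754056 -0.02636032  0.21883107] [ 1.01190842  0.18050139 -2.8268961 ] 0.06334467724946997
6 rows [-0.0023, 0.0109, -0.0015] [-0.0001, -0.0283, 0.0007] |t| 0.0113 |r| 0.0283
```

View pics/w4.png

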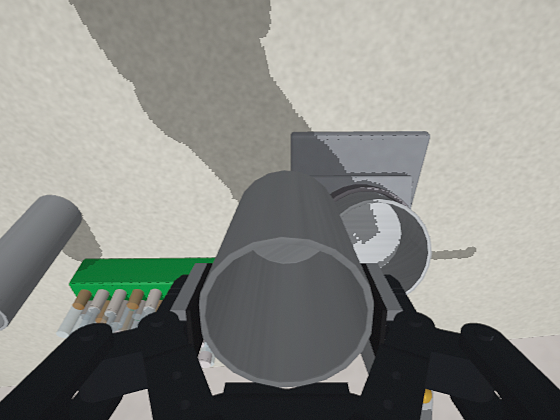

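Emit:
jog_arm --moves '[[[-0.0023, 0.0109, -0.0015], [0, -0.0283, 0], 0.05], [[-0.0023, 0.0109, -0.0015], [0, -0.0283, 0], 0.05], [[-0.0023, 0.0109, -0.0015], [0, -0.0283, 0], 0.05], [[-0.0023, 0.0109, -0.0015], [0, -0.0283, 0], 0.05], [[-0.0023, 0.0109, -0.0015], [0, -0.0283, 0], 0.05], [[-0.0023, 0.0109, -0.0015], [0, -0.0283, 0.004], 0.05], [[0, 0, 0], [0, 0, 0], 0.05]]'

```text
time: 7.0
position: [0.5184, 0.0358, 0.2318]
tool_rot: [0.255, 0.092, 0.962, -0.027]
wrist_force: [-0.7, -0.5, -1.9]
finger_gap: 0.0645
```

```bash
cat >> h.py <<'E'
def st():
    s=bot.state();M=q2m(s['tool_rot']);print(round(s['time'],2),'q',s['joint_positions'].round(3),'loc',((s['position']-O)@CF*1000).round(1),'pos',s['position'].round(4),'F',s['wrist_force'].round(1),'Floc',(s['wrist_force']@CF).round(1),'M',s['moment'].round(2),'gap',round(s['finger_gap'],4))
    print('rot err from RT (tool)',R.from_matrix(RT().T@M).as_rotvec().round(4))
E
python3 - <<'E'
from h import *
st()
grab('wrist','w5')
plan(W([0,0,.185]),RT(),4)
E
```

```text
7.0 q [-1.24  -0.074  0.878  2.345  0.72   0.496  0.447] loc [ -0.8  -4.4 203.3] pos [0.5184 0.0358 0.2318] F [-0.7 -0.5 -1.9] Floc [-1.5 -0.6 -1.4] M [ 0.18  0.73 -0.03] gap 0.0645
rot err from RT (tool) [0.0058 0.0047 0.0008]
4 rows [-0.0002, 0.0014, 0.0045] [-0.0016, -0.0015, -0.0003] |t| 0.0047 |r| 0.0022
```

View pics/w5.png

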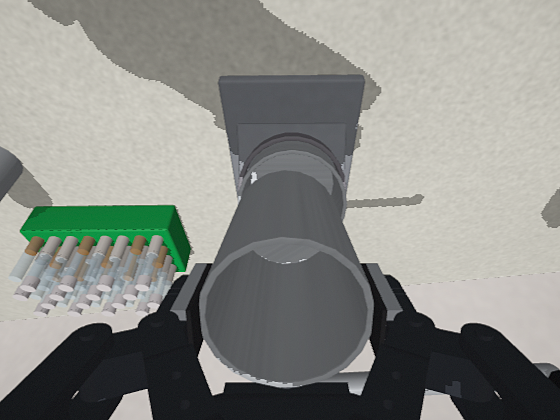

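Emit:
jog_arm --moves '[[[0, 0.0022, 0.004], [-0.003, -0.003, 0], 0.05], [[0, 0.0022, 0.005], [-0.003, -0.002, 0], 0.05], [[0, 0, 0.005], [0, 0, 0], 0.05], [[0, 0, 0.004], [0, 0, 0], 0.05], [[0, 0, 0], [0, 0, 0], 0.05]]'

```text
time: 7.55
position: [0.5281, 0.0374, 0.2156]
tool_rot: [0.257, 0.091, 0.962, -0.025]
wrist_force: [0.2, 0.1, -2.5]
finger_gap: 0.0639
```

```bash
python3 - <<'E'
from h import *
st()
grab('scene','s2');grab('top','t2');grab('wrist','w6')
for t in ['s2','t2']:
    z=load(t);c=proj(z,W([0,0,.08]))[0].astype(int)
    cv2.imwrite(f'pics/{t}z.png',cv2.resize(z['p'][c[1]-70:c[1]+70,c[0]-90:c[0]+90][:,:,::-1],None,fx=4,fy=4))
st()
E
```

```text
7.55 q [-1.234  0.008  0.918  2.349  0.659  0.399  0.5  ] loc [ -0.8  -1.1 184.6] pos [0.5281 0.0374 0.2156] F [ 0.2  0.1 -2.5] Floc [-1.1  0.2 -2.3] M [ 0.12  0.76 -0.03] gap 0.0639
rot err from RT (tool) [0.0019 0.0003 0.0013]
7.7 q [-1.235  0.006  0.917  2.349  0.66   0.4    0.499] loc [ -0.6  -0.8 185.2] pos [0.5281 0.0377 0.2162] F [-0.5 -0.2 -1.1] Floc [-1.  -0.3 -0.7] M [ 0.1   0.74 -0.01] gap 0.0636
rot err from RT (tool) [ 0.0007 -0.      0.0017]
```

View pics/s2z.png

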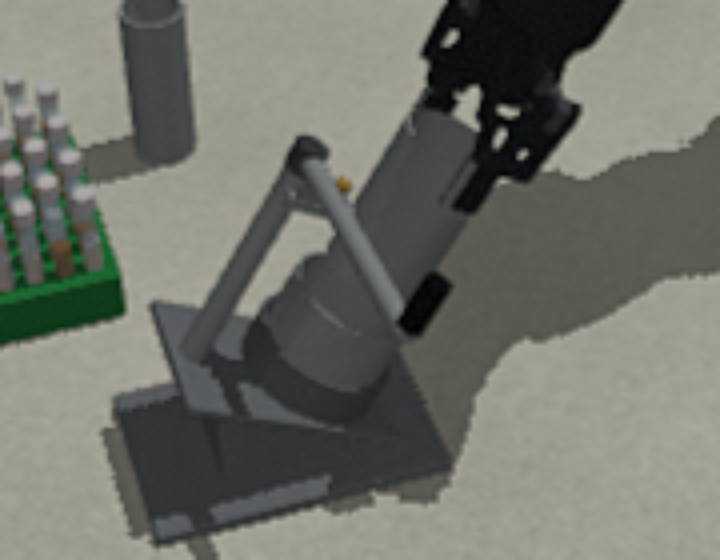

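View pics/w6.png

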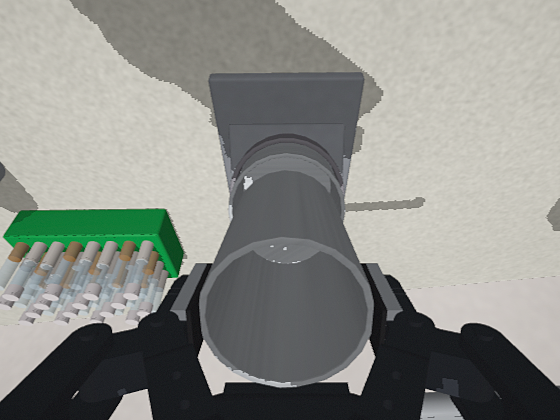

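Emit:
jog_arm --moves '[[[0, 0.0005, 0.006], [0, 0, 0], 0.05], [[0, 0, 0.006], [0, 0, 0], 0.05], [[0, 0, 0.006], [0, 0, 0], 0.05], [[0, 0, 0.006], [0, 0, 0], 0.05], [[0, 0, 0.006], [0, 0, 0], 0.05]]'

```text
time: 8.2
position: [0.5431, 0.0357, 0.1902]
tool_rot: [0.258, 0.091, 0.962, -0.024]
wrist_force: [-0.7, 0.3, -1.7]
finger_gap: 0.0638
```

```bash
python3 - <<'E'
from h import *
st()
plan(W([0,0,.12]),RT(),5)
E
```

```text
8.2 q [-1.14   0.135  0.889  2.346  0.484  0.267  0.66 ] loc [ -0.5   0.  155.1] pos [0.5431 0.0357 0.1902] F [-0.7  0.3 -1.7] Floc [-1.5  0.2 -1.1] M [ 0.16  0.74 -0.02] gap 0.0638
rot err from RT (tool) [-0.0003 -0.0003  0.0015]
5 rows [-0.0001, -0.0, 0.007] [0.0001, 0.0001, -0.0003] |t| 0.007 |r| 0.0003
```

Emit:
jog_arm --moves '[[[0, 0, 0.007], [0, 0, 0], 0.05], [[0, 0, 0.007], [0, 0, 0], 0.05], [[0, 0, 0.007], [0, 0, 0], 0.05]]'

```text
time: 8.5
position: [0.5535, 0.0337, 0.1719]
tool_rot: [0.258, 0.091, 0.962, -0.024]
wrist_force: [0.5, -0.3, -2.4]
finger_gap: 0.0637
```

```bash
python3 - <<'E'
from h import *
st()
E
```

```text
8.5 q [-1.031  0.202  0.802  2.339  0.407  0.202  0.727] loc [-5.00e-01  1.00e-01  1.34e+02] pos [0.5535 0.0337 0.1719] F [ 0.5 -0.3 -2.4] Floc [-0.7 -0.2 -2.3] M [ 0.15  0.72 -0.04] gap 0.0637
rot err from RT (tool) [-0.0002 -0.0002  0.0015]
```

Emit:
jog_arm --moves '[[[0, 0, 0.005], [0, 0, 0], 0.05], [[0, 0, 0.005], [0, 0, 0], 0.05], [[0, 0, 0.005], [0, 0, 0], 0.05], [[0, 0, 0.004], [0, 0, 0], 0.05]]'

```text
time: 8.9
position: [0.5628, 0.0319, 0.1554]
tool_rot: [0.258, 0.091, 0.962, -0.024]
wrist_force: [0.7, -0.5, -1.9]
finger_gap: 0.0635
```

```bash
python3 - <<'E'
from h import *
st()
E
```

```text
8.9 q [-0.89   0.243  0.665  2.329  0.489  0.165  0.641] loc [ -0.6   0.  114.9] pos [0.5628 0.0319 0.1554] F [ 0.7 -0.5 -1.9] Floc [-0.3 -0.4 -2. ] M [ 0.14  0.79 -0.01] gap 0.0635
rot err from RT (tool) [ 0.0001 -0.0001  0.0014]
```

Emit:
jog_arm --moves '[[[0, 0, 0.003], [0, 0, 0], 0.05], [[0, 0, 0.003], [0, 0, 0], 0.05]]'

```text
time: 9.1
position: [0.5657, 0.0313, 0.1504]
tool_rot: [0.258, 0.091, 0.962, -0.024]
wrist_force: [-0.5, 0.3, -1.9]
finger_gap: 0.0642
```

```bash
python3 - <<'E'
from h import *
st()
E
```

```text
9.1 q [-0.81   0.247  0.577  2.324  0.606  0.164  0.525] loc [ -0.5  -0.  109.1] pos [0.5657 0.0313 0.1504] F [-0.5  0.3 -1.9] Floc [-1.5  0.2 -1.4] M [ 0.16  0.77 -0.  ] gap 0.0642
rot err from RT (tool) [-0.0001 -0.0004  0.0016]
```

Emit:
jog_arm --moves '[[[0, 0, 0.002], [0, 0, 0], 0.05], [[0, 0, 0.002], [0, 0, 0], 0.05], [[0, 0, 0.002], [0, 0, 0], 0.05]]'

```text
time: 9.4
position: [0.5687, 0.0307, 0.1452]
tool_rot: [0.258, 0.091, 0.962, -0.024]
wrist_force: [-0.4, 0.3, -2.0]
finger_gap: 0.0635
```

```bash
python3 - <<'E'
from h import *
st()
E
```

```text
9.4 q [-0.74   0.255  0.502  2.319  0.708  0.164  0.424] loc [-4.000e-01 -1.000e-01  1.031e+02] pos [0.5687 0.0307 0.1452] F [-0.4  0.3 -2. ] Floc [-1.4  0.2 -1.6] M [ 0.14  0.73 -0.02] gap 0.0635
rot err from RT (tool) [-0.0001 -0.0004  0.0018]
```

Emit:
jog_arm --moves '[[[0, 0, 0.0015], [0, 0, 0], 0.05], [[0, 0, 0.0015], [0, 0, 0], 0.05], [[0, 0, 0.001], [0, 0, 0], 0.05]]'

```text
time: 9.7
position: [0.5701, 0.0303, 0.1419]
tool_rot: [0.258, 0.092, 0.962, -0.024]
wrist_force: [-45.2, 3.9, 59.9]
finger_gap: 0.0639
```

```bash
python3 - <<'E'
from h import *
st()
E
```

```text
9.7 q [-0.7    0.26   0.458  2.317  0.771  0.165  0.362] loc [-0.9 -0.3 99.5] pos [0.5701 0.0303 0.1419] F [-45.2   3.9  59.9] Floc [-9.2 -4.6 74.5] M [-0.01  2.42 -0.29] gap 0.0639
rot err from RT (tool) [ 0.0001 -0.      0.0019]
```

Emit:
jog_arm --moves '[[[0, 0, -0.0007], [0, 0, 0], 0.05], [[0, 0, 0], [0, 0, 0], 0.05]]'

```text
time: 9.9
position: [0.5702, 0.0304, 0.1425]
tool_rot: [0.258, 0.091, 0.962, -0.024]
wrist_force: [-0.4, 0.5, -2.2]
finger_gap: 0.0636
```

```bash
python3 - <<'E'
from h import *
st();grab('wrist','w7');grab('top','t3')
E
```

```text
9.9 q [-0.7    0.259  0.458  2.316  0.769  0.166  0.365] loc [ -0.5  -0.1 100. ] pos [0.5702 0.0304 0.1425] F [-0.4  0.5 -2.2] Floc [-1.5  0.4 -1.7] M [0.11 0.75 0.02] gap 0.0636
rot err from RT (tool) [-0.0001 -0.0004  0.0018]
```

View pics/w7.png

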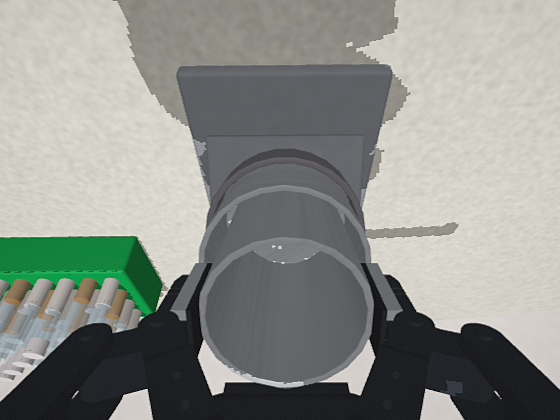

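Emit:
jog_arm --moves '[[[0, 0, 0.0004], [0, 0, 0], 0.05], [[0, 0, 0], [0, 0, 0], 0.05]]'

```text
time: 10.2
position: [0.57, 0.0304, 0.1421]
tool_rot: [0.258, 0.091, 0.962, -0.024]
wrist_force: [-14.3, 0.3, 16.0]
finger_gap: 0.0639
```

```bash
python3 - <<'E'
from h import *
st()
E
```

```text
10.2 q [-0.697  0.259  0.454  2.316  0.775  0.166  0.359] loc [-0.8 -0.2 99.7] pos [0.57   0.0304 0.1421] F [-14.3   0.3  16. ] Floc [-4.2 -2.4 20.9] M [ 0.09  1.42 -0.05] gap 0.0639
rot err from RT (tool) [ 0.     -0.0001  0.0017]
```

Seated, with 21 N on contact. Open and back out along the axis.

Emit:
jog_arm --moves '[[[0, 0, 0], [0, 0, 0], 0.085], [[0, 0, 0], [0, 0, 0], 0.085], [[0, 0, 0], [0, 0, 0], 0.085], [[0, 0, -0.004], [0, 0, 0], 0.085], [[0, 0, -0.008], [0, 0, 0], 0.085], [[0, 0, -0.012], [0, 0, 0], 0.085], [[0, 0, -0.012], [0, 0, 0], 0.085], [[0, 0, -0.012], [0, 0, 0], 0.085], [[0, 0, -0.012], [0, 0, 0], 0.085]]'

```text
time: 11.1
position: [0.5403, 0.0359, 0.1949]
tool_rot: [0.258, 0.091, 0.962, -0.024]
wrist_force: [0.0, -0.9, -0.5]
finger_gap: 0.0855
```

```bash
python3 - <<'E'
from h import *
st();grab('wrist','w8');grab('scene','s3')
z=load('w8');L=(pts(z).reshape(-1,3)-O)@CF
d=np.hypot(L[:,0],L[:,1]);m=(d>.022)&(d<.042)&(L[:,2]>.08)&(L[:,2]<.13)
print(np.histogram(L[m,2],bins=np.arange(.08,.131,.005)))
k=L[(abs(L[:,2]-.109)<.004)&(d>.022)&(d<.045)];A=np.c_[2*k[:,:2],np.ones(len(k))];s=np.linalg.lstsq(A,(k[:,:2]**2).sum(1),rcond=None)[0];print('rim med',s[:2],np.sqrt(s[2]+s[0]**2+s[1]**2),len(k),k[:,2].max())
plan(np.r_[SML,.24],RD(-.25),12)
E
```

```text
11.1 q [-0.693  0.09   0.381  2.328  0.691  0.337  0.448] loc [ -0.6  -0.2 160.6] pos [0.5403 0.0359 0.1949] F [ 0.  -0.9 -0.5] Floc [-0.1 -0.9 -0.5] M [ 0.09  0.5  -0.03] gap 0.0855
rot err from RT (tool) [-0.0001 -0.0003  0.0019]
(array([ 580,  636,  667,  712,  754,  948, 1853,    0,    0,    0]), array([0.08 , 0.085, 0.09 , 0.095, 0.1  , 0.105, 0.11 , 0.115, 0.12 ,
       0.125, 0.13 ]))
rim med [-0.00549736  0.00012006] 0.03102867020165706 2800 0.11281691038744644
12 rows [-0.01, -0.0269, -0.0011] [0.0015, 0.0438, 0.0049] |t| 0.0287 |r| 0.0441
```

View pics/w8.png

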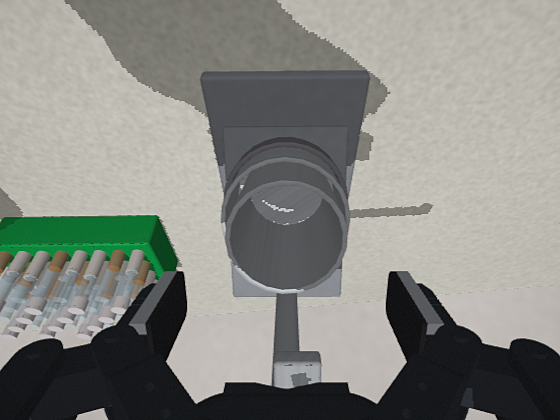

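```bash
python3 - <<'E'
from h import *
plan(np.r_[SML,.215],RD(-.4),13,p0=W([0,0,.185]))
E
```

```text
13 rows [-0.0109, -0.0241, 0.003] [0.0045, 0.0402, 0.0158] |t| 0.0267 |r| 0.0435
```

Emit:
jog_arm --moves '[[[0, 0, -0.012], [0, 0, 0], 0.085], [[0, 0, -0.0125], [0, 0, 0], 0.085], [[-0.0109, -0.0241, 0.003], [0.0045, 0.0402, 0.0158], 0.085], [[-0.0109, -0.0241, 0.003], [0.0045, 0.0402, 0.0158], 0.085], [[-0.0109, -0.0241, 0.003], [0.0045, 0.0402, 0.0158], 0.085], [[-0.0109, -0.0241, 0.003], [0.0045, 0.0402, 0.0158], 0.085], [[-0.0109, -0.0241, 0.003], [0.0045, 0.0402, 0.0158], 0.085], [[-0.0109, -0.0241, 0.003], [0.0045, 0.0402, 0.0158], 0.085], [[-0.0109, -0.0241, 0.003], [0.0045, 0.0402, 0.0158], 0.085]]'

```text
time: 12.1
position: [0.565, -0.144, 0.2242]
tool_rot: [0.12, 0.151, 0.981, -0.012]
wrist_force: [0.2, 0.2, -0.2]
finger_gap: 0.0851
```

```bash
python3 - <<'E'
from h import *
st()
plan(np.r_[SML,.205],RD(-.4),6)
E
```

```text
12.1 q [-0.298  0.204  0.481  2.04  -0.116  0.681  1.511] loc [  64.1 -172.4  157. ] pos [ 0.565  -0.144   0.2242] F [ 0.2  0.2 -0.2] Floc [ 0.   0.2 -0.3] M [0.08 0.27 0.04] gap 0.0851
rot err from RT (tool) [0.0314 0.2808 0.1121]
6 rows [-0.0107, -0.0242, 0.0045] [0.0041, 0.0402, 0.0158] |t| 0.0268 |r| 0.0433
```

Emit:
jog_arm --moves '[[[-0.0107, -0.0242, 0.0045], [0.0041, 0.0402, 0.0158], 0.085], [[-0.0107, -0.0242, 0.0045], [0.0041, 0.0402, 0.0158], 0.085], [[-0.0107, -0.0242, 0.0045], [0.0041, 0.0402, 0.0158], 0.085], [[-0.0107, -0.0242, 0.0045], [0.0041, 0.0402, 0.0158], 0.085], [[-0.0107, -0.0242, 0.0045], [0.0041, 0.0402, 0.0158], 0.085], [[-0.0107, -0.0242, 0.0045], [0.0041, 0.0402, 0.0158], 0.085], [[0, 0, 0], [0, 0, 0], 0.085]]'

```text
time: 12.8
position: [0.5786, -0.306, 0.2041]
tool_rot: [-0.001, 0.201, 0.98, -0.001]
wrist_force: [-1.0, -0.4, 0.1]
finger_gap: 0.085
```

```bash
python3 - <<'E'
from h import *
st()
grab('wrist','w9');z=load('w9');P=pts(z).reshape(-1,3)
k=P[(abs(P[:,2]-.135)<.005)&(np.hypot(*(P[:,:2]-SML).T)<.04)]
A=np.c_[2*k[:,:2],np.ones(len(k))];s=np.linalg.lstsq(A,(k[:,:2]**2).sum(1),rcond=None)[0];print(s[:2],np.sqrt(s[2]+s[0]**2+s[1]**2),len(k))
plan(np.r_[(SML+s[:2])/2,.127],RD(-.4),5)
E
```

```text
12.8 q [ 0.012  0.479  0.512  1.723 -0.266  1.01   1.785] loc [  91.9 -329.1  117.9] pos [ 0.5786 -0.306   0.2041] F [-1.  -0.4  0.1] Floc [-0.7 -0.6  0.5] M [-0.08  0.02  0.01] gap 0.085
rot err from RT (tool) [0.0596 0.523  0.2102]
[ 0.57979601 -0.30186624] 0.023159446324344333 1520
5 rows [-0.0, 0.0004, 0.0154] [-0.0004, -0.0, -0.0005] |t| 0.0155 |r| 0.0006
```

View pics/w9.png

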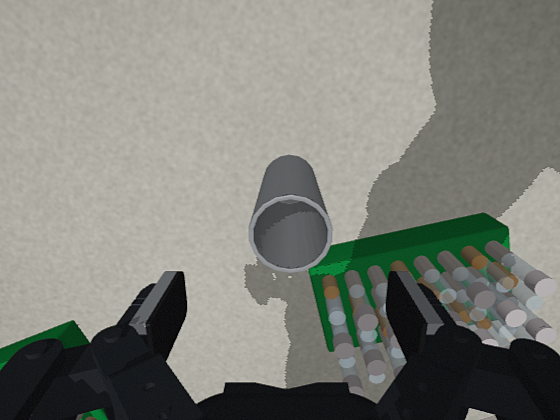

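```bash
python3 - <<'E'
from h import *
s=bot.state();M=q2m(s['tool_rot']);p=np.r_[(.5795,-.3028),.127]
for t in ['top0','scene0','w9']:
    P=pts(load(t)).reshape(-1,3);P=P[(P[:,2]>.03)&(P[:,2]<.13)&(np.hypot(*(P[:,:2]-p[:2]).T)<.15)&(np.hypot(*(P[:,:2]-p[:2]).T)>.04)]
    l=(P-p)@M; m=l[:,2]<.03   # within tips depth
    print(t,len(l),'in tip depth',m.sum())
    for nm,a in [('all',l),('tip',l[m])]:
        if len(a): 
            # distance to finger box: |x|<.012, y .025..060
            dx=np.maximum(abs(a[:,0])-.012,0);dy=np.maximum(np.maximum(.025-a[:,1],a[:,1]-.06),0);i=np.argmin(np.hypot(dx,dy));print(nm,np.hypot(dx,dy)[i].round(4),a[i].round(3),P[i] if nm=='all' else '')
E
```

```text
top0 1133 in tip depth 326
all 0.0481 [-0.06   0.067  0.095] [ 0.66035155 -0.26510505  0.03167185]
tip 0.0593 [-0.07   0.075  0.027] 
scene0 404 in tip depth 171
all 0.0492 [-0.06   0.072  0.089] [ 0.66258963 -0.26009275  0.03791452]
tip 0.0606 [-0.073  0.056  0.021] 
w9 11086 in tip depth 2552
all 0.0485 [-0.059  0.072  0.091] [ 0.66183697 -0.26022155  0.03546941]
tip 0.0597 [-0.072  0.057  0.027]
```

Clearance to the rack is over 48 mm. Descend and grip.

Emit:
jog_arm --moves '[[[0, 0.0015, 0.014], [0, 0, 0], 0.085], [[0, 0.0015, 0.016], [0, 0, 0], 0.085], [[0, 0, 0.018], [0, 0, 0], 0.085], [[0, 0, 0.018], [0, 0, 0], 0.085], [[0, 0, 0.011], [0, 0, 0], 0.085], [[0, 0, 0], [0, 0, 0], 0.085]]'

```text
time: 13.45
position: [0.5796, -0.2981, 0.1263]
tool_rot: [-0.001, 0.198, 0.98, -0.0]
wrist_force: [0.0, 0.7, -0.1]
finger_gap: 0.085
```

```bash
python3 - <<'E'
from h import *
st()
plan(np.r_[.5795,-.3028,.127],RD(-.4),1)
E
```

```text
13.45 q [ 0.035  0.562  0.468  1.784 -0.318  0.873  1.82 ] loc [  52.6 -321.1   50.7] pos [ 0.5796 -0.2981  0.1263] F [ 0.   0.7 -0.1] Floc [-0.1  0.7  0. ] M [ 0.03 -0.01  0.05] gap 0.085
rot err from RT (tool) [0.0555 0.5235 0.206 ]
1 rows [-0.0017, -0.0044, -0.0007] [-0.0005, -0.0018, 0.0013] |t| 0.0047 |r| 0.0023
```

Emit:
jog_arm --moves '[[[-0.0017, -0.0044, 0.001], [0, 0, 0], 0.085], [[0, 0, 0], [0, 0, 0], 0.07], [[0, 0, 0], [0, 0, 0], 0.04], [[0, 0, 0], [0, 0, 0], 0.03], [[0, 0, 0], [0, 0, 0], 0.03], [[0, 0, 0], [0, 0, 0], 0.03]]'

```text
time: 14.05
position: [0.581, -0.3045, 0.1285]
tool_rot: [0.001, 0.198, 0.98, -0.0]
wrist_force: [0.8, -0.9, 6.1]
finger_gap: 0.0482
```

```bash
python3 - <<'E'
from h import *
st()
E
```

```text
14.05 q [ 0.044  0.563  0.469  1.777 -0.319  0.874  1.827] loc [  55.8 -327.1   51.4] pos [ 0.581  -0.3045  0.1285] F [ 0.8 -0.9  6.1] Floc [ 3.9 -0.8  4.8] M [-0.03  0.04 -0.08] gap 0.0482
rot err from RT (tool) [0.0561 0.5185 0.2068]
```

Emit:
jog_arm --moves '[[[0, 0, -0.008], [0, 0, 0], 0.03], [[0, 0, -0.014], [0, 0, 0], 0.03], [[0, 0, -0.02], [0, 0, 0], 0.03], [[0, 0, -0.02], [0, 0, 0], 0.03], [[0, 0, -0.02], [0, 0, 0], 0.03]]'

```text
time: 14.55
position: [0.5802, -0.3041, 0.2114]
tool_rot: [0.001, 0.199, 0.98, -0.0]
wrist_force: [-0.6, 0.3, -1.6]
finger_gap: 0.0476
```

```bash
python3 - <<'E'
from h import *
st()
plan(W([-.025,-.11,.28]),RT(),14)
E
```

```text
14.55 q [ 0.008  0.471  0.513  1.717 -0.264  1.021  1.784] loc [  96.6 -326.8  123.5] pos [ 0.5802 -0.3041  0.2114] F [-0.6  0.3 -1.6] Floc [-1.3  0.1 -1. ] M [ 0.02  0.02 -0.  ] gap 0.0476
rot err from RT (tool) [0.0561 0.5199 0.2068]
14 rows [0.0133, 0.014, -0.0087] [-0.004, -0.0371, -0.0148] |t| 0.0212 |r| 0.0402
```

Emit:
jog_arm --moves '[[[0.0133, 0.014, -0.0087], [-0.004, -0.0371, -0.0148], 0.03], [[0.0133, 0.014, -0.0087], [-0.004, -0.0371, -0.0148], 0.03], [[0.0133, 0.014, -0.0087], [-0.004, -0.0371, -0.0148], 0.03], [[0.0133, 0.014, -0.0087], [-0.004, -0.0371, -0.0148], 0.03], [[0.0133, 0.014, -0.0087], [-0.004, -0.0371, -0.0148], 0.03], [[0.0133, 0.014, -0.0087], [-0.004, -0.0371, -0.0148], 0.03], [[0.0133, 0.014, -0.0087], [-0.004, -0.0371, -0.0148], 0.03], [[0.0133, 0.014, -0.0087], [-0.004, -0.0371, -0.0148], 0.03]]'

```text
time: 15.35
position: [0.5104, -0.16, 0.2665]
tool_rot: [0.15, 0.138, 0.979, -0.014]
wrist_force: [0.3, -0.6, -1.3]
finger_gap: 0.048
```

```bash
python3 - <<'E'
from h import *
st()
plan(W([-.02,-.08,.27]),RT(),8)
E
```

```text
15.35 q [-0.301  0.02   0.487  2.129  0.007  0.693  1.472] loc [  41.4 -198.3  219. ] pos [ 0.5104 -0.16    0.2665] F [ 0.3 -0.6 -1.3] Floc [-0.3 -0.5 -1.4] M [0.02 0.41 0.04] gap 0.048
rot err from RT (tool) [0.023  0.2212 0.0883]
8 rows [0.0092, 0.0143, -0.0055] [-0.0029, -0.0276, -0.011] |t| 0.0179 |r| 0.0299
```

Emit:
jog_arm --moves '[[[0.0092, 0.0143, -0.0055], [-0.0029, -0.0276, -0.011], 0.03], [[0.0092, 0.0143, -0.0055], [-0.0029, -0.0276, -0.011], 0.03], [[0.0092, 0.0143, -0.0055], [-0.0029, -0.0276, -0.011], 0.03], [[0.0092, 0.0143, -0.0055], [-0.0029, -0.0276, -0.011], 0.03], [[0.0092, 0.0143, -0.0055], [-0.0029, -0.0276, -0.011], 0.03], [[0.0092, 0.0143, -0.0055], [-0.0029, -0.0276, -0.011], 0.03], [[0.0092, 0.0143, -0.0055], [-0.0029, -0.0276, -0.011], 0.03], [[0.0092, 0.0143, -0.0055], [-0.0029, -0.0276, -0.011], 0.03]]'

```text
time: 16.15
position: [0.4552, -0.0292, 0.2796]
tool_rot: [0.258, 0.091, 0.962, -0.024]
wrist_force: [0.6, 0.0, -0.7]
finger_gap: 0.0481
```

```bash
python3 - <<'E'
from h import *
st()
plan(W([-.005,0,.265]),RT(),6)
E
```

```text
16.15 q [-0.363 -0.233  0.123  2.376  0.456  0.558  0.81 ] loc [-20.1 -80.2 269.7] pos [ 0.4552 -0.0292  0.2796] F [ 0.6  0.  -0.7] Floc [ 0.1  0.1 -0.9] M [ 0.09  0.66 -0.02] gap 0.0481
rot err from RT (tool) [0.0002 0.0002 0.0009]
6 rows [-0.0025, 0.0134, 0.0008] [-0.0, -0.0, -0.0002] |t| 0.0136 |r| 0.0002
```

Emit:
jog_arm --moves '[[[-0.0025, 0.0134, 0.0008], [0, 0, 0], 0.03], [[-0.0025, 0.0134, 0.0008], [0, 0, 0], 0.03], [[-0.0025, 0.0134, 0.0008], [0, 0, 0], 0.03], [[-0.0025, 0.0134, 0.0008], [0, 0, 0], 0.03], [[-0.0025, 0.0134, 0.0008], [0, 0, 0], 0.03], [[-0.0025, 0.0134, 0.0008], [0, 0, 0], 0.03], [[0, 0, 0], [0, 0, 0], 0.03]]'

```text
time: 16.85
position: [0.4863, 0.0477, 0.2829]
tool_rot: [0.257, 0.09, 0.962, -0.024]
wrist_force: [-0.5, -0.9, -0.9]
finger_gap: 0.0477
```

```bash
python3 - <<'E'
from h import *
st();grab('wrist','w10');grab('scene','s4');st()
for t in ['s4']:
    z=load(t);c=proj(z,W([0,0,.1]))[0].astype(int)
    cv2.imwrite(f'pics/{t}z.png',cv2.resize(z['p'][c[1]-80:c[1]+60,c[0]-90:c[0]+90][:,:,::-1],None,fx=4,fy=4))
L=(pts(load('w10')).reshape(-1,3)-O)@CF
d=np.hypot(L[:,0]+.005,L[:,1])
k=L[(abs(L[:,2]-.111)<.004)&(d>.022)&(d<.042)];A=np.c_[2*k[:,:2],np.ones(len(k))];s=np.linalg.lstsq(A,(k[:,:2]**2).sum(1),rcond=None)[0];print('rim med',s[:2],np.sqrt(s[2]+s[0]**2+s[1]**2),len(k))
# held canister outer wall, in tool frame
s=bot.state();M=q2m(s['tool_rot']);T=(pts(load('w10')).reshape(-1,3)-s['position'])@M
for a in (.02,.04,.06,.08,.1):
    m=(abs(T[:,2]-a)<.006)&(np.hypot(T[:,0],T[:,1])<.035); print(a,m.sum(),T[m].max(0).round(4) if m.sum() else '',T[m].min(0).round(4) if m.sum() else '')
E
```

```text
16.85 q [-0.398 -0.136 -0.02   2.299  0.52   0.601  0.589] loc [ -4.4   1.2 264.4] pos [0.4863 0.0477 0.2829] F [-0.5 -0.9 -0.9] Floc [-0.7 -1.  -0.6] M [ 0.11  0.69 -0.01] gap 0.0477
rot err from RT (tool) [-0.0004  0.0014 -0.0001]
16.95 q [-0.397 -0.137 -0.018  2.301  0.52   0.601  0.591] loc [ -5.1  -0.4 264.1] pos [0.4856 0.0461 0.2823] F [ 0.1 -0.  -1.9] Floc [-0.9  0.  -1.8] M [0.12 0.72 0.03] gap 0.048
rot err from RT (tool) [0.0008 0.0024 0.0007]
rim med [-0.00623607 -0.0013038 ] 0.03116108600985867 568
0.02 2681 [0.0257 0.0313 0.026 ] [-0.0226 -0.0297  0.014 ]
0.04 1686 [0.0259 0.025  0.046 ] [-0.0224 -0.0237  0.034 ]
0.06 1061 [0.0257 0.0251 0.066 ] [-0.0222 -0.0238  0.054 ]
0.08 465 [0.0259 0.025  0.086 ] [-0.0219 -0.0221  0.074 ]
0.1 273 [0.0258 0.0224 0.1059] [ 0.0083 -0.0228  0.094 ]
```

View pics/w10.png

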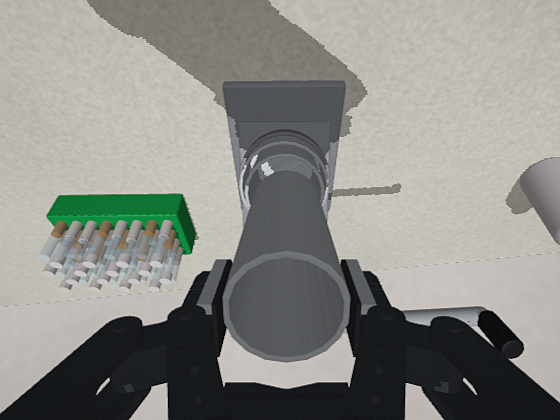

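View pics/s4z.png

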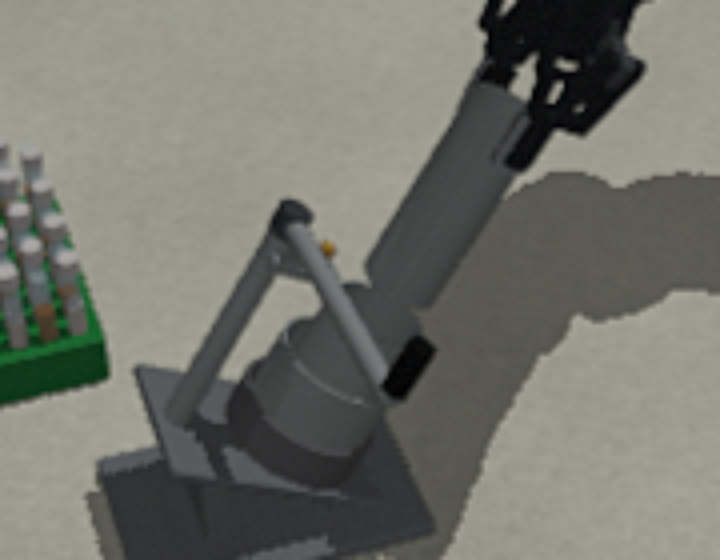

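Emit:
jog_arm --moves '[[[0.0003, 0, 0.006], [0, -0.0015, 0], 0.03], [[0, 0, 0.008], [0, 0, 0], 0.03], [[0, 0, 0.008], [0, 0, 0], 0.03], [[0, 0, 0.008], [0, 0, 0], 0.03], [[0, 0, 0.008], [0, 0, 0], 0.03]]'

```text
time: 17.45
position: [0.5043, 0.0428, 0.2477]
tool_rot: [0.257, 0.091, 0.962, -0.025]
wrist_force: [0.2, -0.1, -0.7]
finger_gap: 0.0478
```

```bash
python3 - <<'E'
from h import *
st()
plan(W([-.0053,-.0004,.15]),RT(),10)
E
```

```text
17.45 q [-0.376 -0.053 -0.01   2.315  0.594  0.505  0.526] loc [-5.900e+00 -2.000e-01  2.247e+02] pos [0.5043 0.0428 0.2477] F [ 0.2 -0.1 -0.7] Floc [-0.1 -0.1 -0.7] M [ 0.13  0.69 -0.02] gap 0.0478
rot err from RT (tool) [0.001  0.002  0.0004]
10 rows [-0.0001, -0.0, 0.0075] [-0.0001, -0.0002, -0.0] |t| 0.0075 |r| 0.0002
```

Inside the medium by about 15 mm with no contact force. Continue.

Emit:
jog_arm --moves '[[[0, 0, 0.0075], [0, -0.001, 0], 0.03], [[0, 0, 0.0075], [0, 0, 0], 0.03], [[0, 0, 0.0075], [0, 0, 0], 0.03], [[0, 0, 0.0075], [0, 0, 0], 0.03], [[0, 0, 0.0075], [0, 0, 0], 0.03]]'

```text
time: 17.95
position: [0.5227, 0.0395, 0.2156]
tool_rot: [0.257, 0.091, 0.962, -0.024]
wrist_force: [-0.1, 0.7, -0.4]
finger_gap: 0.0479
```

```bash
python3 - <<'E'
from h import *
st()
E
```

```text
17.95 q [-0.363  0.031  0.004  2.321  0.691  0.42   0.438] loc [ -5.8  -0.  187.5] pos [0.5227 0.0395 0.2156] F [-0.1  0.7 -0.4] Floc [-0.4  0.7 -0.2] M [0.17 0.65 0.03] gap 0.0479
rot err from RT (tool) [0.0006 0.0005 0.0003]
```

Emit:
jog_arm --moves '[[[0, 0, 0.0075], [0, 0, 0], 0.03], [[0, 0, 0.0075], [0, 0, 0], 0.03], [[0, 0, 0.0075], [0, 0, 0], 0.03], [[0, 0, 0.007], [0, 0, 0], 0.03], [[0, 0, 0.006], [0, 0, 0], 0.03], [[0, 0, 0.004], [0, 0, 0], 0.03], [[0, 0, 0.003], [0, 0, 0], 0.03]]'

```text
time: 18.65
position: [0.5434, 0.0355, 0.179]
tool_rot: [0.257, 0.091, 0.962, -0.025]
wrist_force: [-0.3, -0.6, -1.2]
finger_gap: 0.0484
```

```bash
python3 - <<'E'
from h import *
st()
E
```

```text
18.65 q [-0.367  0.13   0.039  2.32   0.836  0.333  0.303] loc [-5.800e+00 -1.000e-01  1.452e+02] pos [0.5434 0.0355 0.179 ] F [-0.3 -0.6 -1.2] Floc [-0.8 -0.6 -0.9] M [0.07 0.68 0.03] gap 0.0484
rot err from RT (tool) [0.0007 0.0006 0.0003]
```

Emit:
jog_arm --moves '[[[0, 0, 0.002], [0, 0, 0], 0.03], [[0, 0, 0.002], [0, 0, 0], 0.03], [[0, 0, 0.001], [0, 0, 0], 0.03]]'

```text
time: 18.95
position: [0.5458, 0.0351, 0.175]
tool_rot: [0.257, 0.091, 0.962, -0.024]
wrist_force: [-0.4, 0.3, -0.8]
finger_gap: 0.0479
```

```bash
python3 - <<'E'
from h import *
st()
E
```

```text
18.95 q [-0.369  0.141  0.045  2.319  0.855  0.324  0.285] loc [ -5.7  -0.  140.5] pos [0.5458 0.0351 0.175 ] F [-0.4  0.3 -0.8] Floc [-0.8  0.2 -0.4] M [ 0.13  0.65 -0.01] gap 0.0479
rot err from RT (tool) [0.0005 0.0003 0.0004]
```

Emit:
jog_arm --moves '[[[0, 0, 0.0008], [0, 0, 0], 0.03], [[0, 0, 0.0006], [0, 0, 0], 0.03]]'

```text
time: 19.15
position: [0.5464, 0.035, 0.1738]
tool_rot: [0.257, 0.091, 0.962, -0.024]
wrist_force: [-0.0, -0.1, -1.8]
finger_gap: 0.0478
```

```bash
python3 - <<'E'
from h import *
st()
E
```

```text
19.15 q [-0.37   0.144  0.047  2.319  0.861  0.321  0.28 ] loc [ -5.7  -0.  139.2] pos [0.5464 0.035  0.1738] F [-0.  -0.1 -1.8] Floc [-0.9 -0.1 -1.5] M [ 0.15  0.64 -0.02] gap 0.0478
rot err from RT (tool) [0.0005 0.0003 0.0004]
```

Emit:
jog_arm --moves '[[[0, 0, 0.0006], [0, 0, 0], 0.03], [[0, 0, 0.0005], [0, 0, 0], 0.03]]'

```text
time: 19.35
position: [0.5469, 0.0349, 0.1736]
tool_rot: [0.258, 0.091, 0.962, -0.024]
wrist_force: [-28.6, 0.7, 37.2]
finger_gap: 0.0478
```

```bash
python3 - <<'E'
from h import *
st()
E
```

```text
19.35 q [-0.371  0.145  0.048  2.319  0.865  0.32   0.275] loc [ -5.5  -0.  138.8] pos [0.5469 0.0349 0.1736] F [-28.6   0.7  37.2] Floc [-5.9 -4.6 46.4] M [-0.38  1.99 -0.48] gap 0.0478
rot err from RT (tool) [ 0.0004 -0.0005  0.0006]
```

Emit:
jog_arm --moves '[[[0, 0, -0.0003], [0, 0, 0], 0.03], [[0, 0, 0], [0, 0, 0], 0.08], [[0, 0, 0], [0, 0, 0], 0.08], [[0, 0, 0], [0, 0, 0], 0.08], [[0, 0, 0], [0, 0, 0], 0.08], [[0, 0, -0.006], [0, 0, 0], 0.08], [[0, 0, -0.012], [0, 0, 0], 0.08], [[0, 0, -0.015], [0, 0, 0], 0.08], [[0, 0, -0.015], [0, 0, 0], 0.08], [[0, 0, -0.015], [0, 0, 0], 0.08]]'

```text
time: 20.35
position: [0.5153, 0.0409, 0.2284]
tool_rot: [0.257, 0.091, 0.962, -0.024]
wrist_force: [0.0, 0.9, 0.1]
finger_gap: 0.08
```

```bash
python3 - <<'E'
from h import *
st();grab('wrist','w11');grab('scene','s5')
L=(pts(load('w11')).reshape(-1,3)-O)@CF
d=np.hypot(L[:,0]+.009,L[:,1]);k=L[(abs(L[:,2]-.145)<.006)&(d<.033)]
A=np.c_[2*k[:,:2],np.ones(len(k))];s=np.linalg.lstsq(A,(k[:,:2]**2).sum(1),rcond=None)[0];print('rim small',s[:2],np.sqrt(s[2]+s[0]**2+s[1]**2),len(k),np.percentile(k[:,2],[10,50,90,99]))
E
```

```text
20.35 q [-3.59e-01 -2.00e-03 -1.10e-02  2.32e+00  6.49e-01  4.53e-01  4.76e-01] loc [ -5.9  -0.  202.3] pos [0.5153 0.0409 0.2284] F [0.  0.9 0.1] Floc [-0.1  0.9  0.2] M [ 0.05  0.53 -0.03] gap 0.08
rot err from RT (tool) [0.0004 0.0008 0.0002]
rim small [-0.00918667  0.00233263] 0.023135643656231983 2082 [0.14094178 0.14607976 0.14722427 0.14794921]
```

View pics/w11.png

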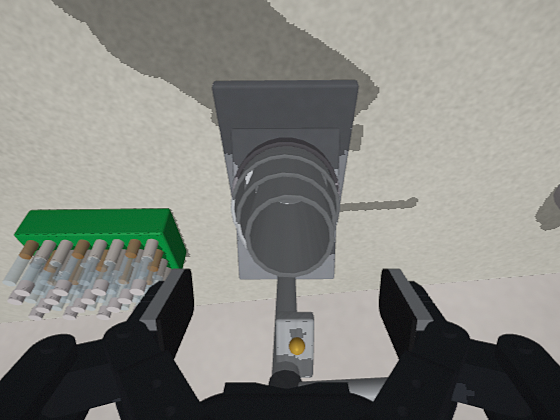

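View pics/s5.png

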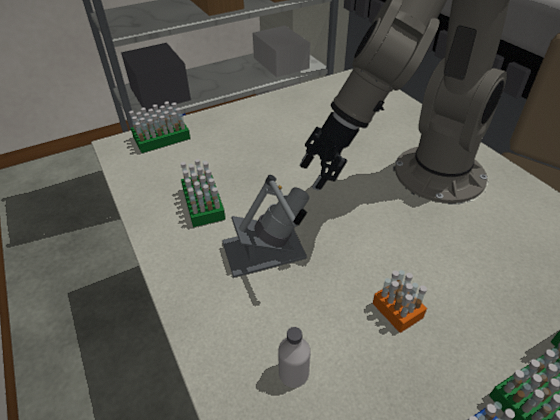

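Both canisters are home: the small rim is at local z≈146 and the medium at about 111. Before closing the keeper, a quick reach test of its end pose.

```bash
python3 - <<'E'
from h import *
plan(W([-.065,0,.2]),RT(),4)
E
```

```text
4 rows [0.015, -0.0001, 0.0007] [0.0002, 0.0004, -0.0002] |t| 0.015 |r| 0.0005
```

Emit:
jog_arm --moves '[[[0.0148, 0, 0.0006], [0, 0, 0], 0.08], [[0.0148, 0, 0.0006], [0, 0, 0], 0.08], [[0.0148, 0, 0.0006], [0, 0, 0], 0.08], [[0.0148, 0, 0.0006], [0, 0, 0], 0.08], [[0, 0, 0], [0, 0, 0], 0.08]]'

```text
time: 20.95
position: [0.4653, 0.05, 0.1948]
tool_rot: [0.257, 0.09, 0.962, -0.025]
wrist_force: [0.1, -0.1, -0.7]
finger_gap: 0.0803
```

```bash
python3 - <<'E'
from h import *
st()
grab('wrist','w12')
L=(pts(load('w1')).reshape(-1,3)-O)@CF
k=L[(abs(L[:,2]-.197)<.004)&(np.hypot(L[:,0]-.073,L[:,1]-.15)<.02)];print('knob top w1',len(k),k.mean(0),k.min(0),k.max(0))
L=(pts(load('w10')).reshape(-1,3)-O)@CF
k=L[(abs(L[:,2]-.197)<.004)&(np.hypot(L[:,0]-.073,L[:,1]-.15)<.02)];print('knob top w10',len(k),k.mean(0),k.min(0),k.max(0))
a=1.493
Rk=RT()@R.from_rotvec([0,0,a]).as_matrix()
plan(W([.0734,.1496,.245]),Rk,14)
E
```

```text
20.95 q [-0.387 -0.023 -0.066  2.437  0.816  0.421  0.227] loc [-66.8  -0.4 198.6] pos [0.4653 0.05   0.1948] F [ 0.1 -0.1 -0.7] Floc [-0.2 -0.1 -0.7] M [ 0.09  0.56 -0.05] gap 0.0803
rot err from RT (tool) [ 0.0012  0.0022 -0.001 ]
knob top w1 522 [0.07266802 0.14936779 0.19695939] [0.06579549 0.1420305  0.1930162 ] [0.08170138 0.1586948  0.19902406]
knob top w10 452 [0.07334133 0.14661689 0.19657699] [0.06638223 0.13918789 0.19301572] [0.08232539 0.15575712 0.19865409]
14 rows [-0.0009, 0.016, -0.0033] [-0.0001, -0.0, 0.1067] |t| 0.0164 |r| 0.1067
```

Emit:
jog_arm --moves '[[[0, 0, -0.015], [0, 0, 0], 0.08], [[-0.0009, 0.016, -0.0025], [0, 0, 0.1067], 0.07], [[-0.0009, 0.016, -0.0025], [0, 0, 0.1067], 0.06], [[-0.0009, 0.016, -0.0025], [0, 0, 0.1067], 0.06], [[-0.0009, 0.016, -0.0025], [0, 0, 0.1067], 0.06], [[-0.0009, 0.016, -0.0025], [0, 0, 0.1067], 0.06], [[-0.0009, 0.016, -0.0025], [0, 0, 0.1067], 0.06], [[-0.0009, 0.016, -0.0025], [0, 0, 0.1067], 0.06], [[-0.0009, 0.016, -0.0025], [0, 0, 0.1067], 0.06]]'

```text
time: 21.9
position: [0.5159, 0.1568, 0.2528]
tool_rot: [0.244, 0.483, 0.837, 0.085]
wrist_force: [0.8, 0.5, -0.5]
finger_gap: 0.0596
```

```bash
python3 - <<'E'
from h import *
st()
Rk=RT()@R.from_rotvec([0,0,1.49]).as_matrix()
plan(W([.073,.1485,.245]),Rk,6)
E
```

```text
21.9 q [-0.469  0.038 -0.171  2.212  0.682  0.634 -0.62 ] loc [-12. 114. 234.] pos [0.5159 0.1568 0.2528] F [ 0.8  0.5 -0.5] Floc [ 0.4  0.7 -0.8] M [ 0.07  0.6  -0.02] gap 0.0596
rot err from RT (tool) [4.000e-04 6.000e-04 8.584e-01]
6 rows [-0.001, 0.0155, -0.0018] [-0.0001, -0.0, 0.1053] |t| 0.0157 |r| 0.1053
```

Emit:
jog_arm --moves '[[[-0.001, 0.0155, -0.0018], [0, 0, 0.1053], 0.06], [[-0.001, 0.0155, -0.0018], [0, 0, 0.1053], 0.06], [[-0.001, 0.0155, -0.0018], [0, 0, 0.1053], 0.06], [[-0.001, 0.0155, -0.0018], [0, 0, 0.1053], 0.06], [[-0.001, 0.0155, -0.0018], [0, 0, 0.1053], 0.06], [[-0.001, 0.0155, -0.0018], [0, 0, 0.1053], 0.06], [[0, 0, 0], [0, 0, 0], 0.06]]'

```text
time: 22.6
position: [0.5903, 0.1776, 0.3052]
tool_rot: [0.206, 0.718, 0.646, 0.157]
wrist_force: [0.3, 0.2, 0.2]
finger_gap: 0.0602
```

```bash
python3 - <<'E'
from h import *
st()
Rk=RT()@R.from_rotvec([0,0,1.49]).as_matrix()
plan(W([.073,.1485,.195]),Rk,5)
grab('wrist','w13')
L=(pts(load('w13')).reshape(-1,3)-O)@CF
k=L[(abs(L[:,2]-.197)<.005)&(np.hypot(L[:,0]-.073,L[:,1]-.15)<.025)];print('knob top',len(k),k.mean(0) if len(k) else '')
E
```

```text
22.6 q [-0.464  0.104 -0.123  2.011  0.579  0.72  -1.073] loc [ 74.2 148.2 244.8] pos [0.5903 0.1776 0.3052] F [0.3 0.2 0.2] Floc [0.3 0.2 0.1] M [0.13 0.51 0.04] gap 0.0602
rot err from RT (tool) [-8.0000e-04 -5.0000e-04  1.4896e+00]
5 rows [0.0001, -0.0002, 0.01] [0.0002, -0.0, 0.0001] |t| 0.01 |r| 0.0002
knob top 690 [0.07372343 0.150394   0.19664212]
```

View pics/w13.png

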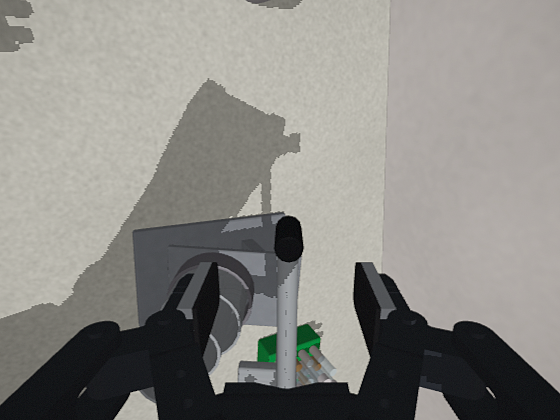

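Emit:
jog_arm --moves '[[[0, 0, 0.009], [0, 0, 0], 0.06], [[0, 0, 0.01], [0, 0, 0], 0.06], [[0, 0, 0.012], [0, 0, 0], 0.05], [[0, 0, 0.012], [0, 0, 0], 0.04], [[0, 0, 0.007], [0, 0, 0], 0.03], [[0, 0, 0], [0, 0, 0], 0.024], [[0, 0, 0], [0, 0, 0], 0.024]]' --squeeze 20

```text
time: 23.35
position: [0.6127, 0.173, 0.2604]
tool_rot: [0.206, 0.717, 0.647, 0.156]
wrist_force: [0.3, 0.2, 0.3]
finger_gap: 0.0238
```

```bash
python3 - <<'E'
from h import *
st()
# arc rows: TCP at 85-150cos a, 150 sin a ; R=RT Rz(a) Ry(th)
def pose(a,th,z=.195,r=.149): return W([.085-r*np.cos(a),r*np.sin(a),z]),RT()@R.from_rotvec([0,0,a]).as_matrix()@R.from_rotvec([0,th,0]).as_matrix()
p0,R0=pose(1.49,0);p1,R1=pose(.9,0);plan(p1,R1,8,p0,R0)
p0,R0=pose(.9,0);p1,R1=pose(.3,.15);plan(p1,R1,10,p0,R0)
p0,R0=pose(.3,.15);p1,R1=pose(0,.2);plan(p1,R1,8,p0,R0)
E
```

```text
23.35 q [-0.456  0.184 -0.101  2.024  0.642  0.633 -1.122] loc [ 71.6 147.9 194.6] pos [0.6127 0.173  0.2604] F [0.3 0.2 0.3] Floc [0.4 0.2 0.1] M [0.09 0.6  0.02] gap 0.0238
rot err from RT (tool) [1.2000e-03 1.0000e-04 1.4855e+00]
8 rows [-0.0004, -0.011, 0.0] [-0.0, -0.0, -0.0738] |t| 0.011 |r| 0.0738
10 rows [-0.0003, -0.0089, 0.0] [0.0045, 0.0145, -0.0599] |t| 0.0089 |r| 0.0618
8 rows [-0.0001, -0.0056, -0.0] [0.0065, 0.0062, -0.0369] |t| 0.0056 |r| 0.038
```

Emit:
jog_arm --moves '[[[-0.0004, -0.011, 0], [0, 0, -0.0738], 0.024], [[-0.0004, -0.011, 0], [0, 0, -0.0738], 0.024], [[-0.0004, -0.011, 0], [0, 0, -0.0738], 0.024], [[-0.0004, -0.011, 0], [0, 0, -0.0738], 0.024], [[-0.0004, -0.011, 0], [0, 0, -0.0738], 0.024], [[-0.0004, -0.011, 0], [0, 0, -0.0738], 0.024]]'

```text
time: 23.95
position: [0.5556, 0.1639, 0.23]
tool_rot: [0.236, 0.556, 0.79, 0.107]
wrist_force: [-0.4, -0.3, 0.3]
finger_gap: 0.0241
```

```bash
cat >> h.py <<'E'
def pose(a,th,z=.195,r=.149): return W([.085-r*np.cos(a),r*np.sin(a),z]),RT()@R.from_rotvec([0,0,a]).as_matrix()@R.from_rotvec([0,th,0]).as_matrix()
def arc():
    s=bot.state();l=CF.T@(s['position']-O);print('tcp ang',np.arctan2(l[1],.085-l[0]).round(3),'r',np.hypot(l[1],.085-l[0]).round(4))
E
python3 - <<'E'
from h import *
st();arc();grab('wrist','w14')
plan(*pose(.7,.06),5)
E
```

```text
23.95 q [-0.457  0.135 -0.149  2.164  0.742  0.586 -0.834] loc [  9.3 128.4 195.4] pos [0.5556 0.1639 0.23  ] F [-0.4 -0.3  0.3] Floc [-0.1 -0.4  0.4] M [0.06 0.4  0.03] gap 0.0241
rot err from RT (tool) [-6.0000e-04 -3.0000e-04  1.0398e+00]
tcp ang 1.038 r 0.149
5 rows [-0.0004, -0.0097, 0.0] [0.0018, 0.0119, -0.0669] |t| 0.0097 |r| 0.068
```

View pics/w14.png

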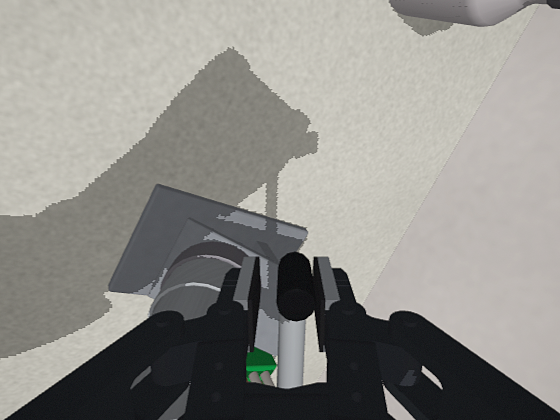

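The knob is in the jaws at px (295,285) and following the right-hand finger, with low force. Continue the arc.

Emit:
jog_arm --moves '[[[-0.0004, -0.0097, 0], [0.0018, 0.0119, -0.0669], 0.024], [[-0.0004, -0.0097, 0], [0.0018, 0.0119, -0.0669], 0.024], [[-0.0004, -0.0097, 0], [0.0018, 0.0119, -0.0669], 0.024], [[-0.0004, -0.0097, 0], [0.0018, 0.0119, -0.0669], 0.024], [[-0.0004, -0.0097, 0], [0.0018, 0.0119, -0.0669], 0.024]]'

```text
time: 24.5
position: [0.5188, 0.1391, 0.2116]
tool_rot: [0.224, 0.416, 0.878, 0.08]
wrist_force: [1.4, -0.5, 0.2]
finger_gap: 0.0243
```

```bash
python3 - <<'E'
from h import *
st();arc()
plan(*pose(.3,.16),6)
E
```

```text
24.5 q [-0.384  0.087 -0.174  2.253  0.661  0.504 -0.406] loc [-27.2  97.1 195.3] pos [0.5188 0.1391 0.2116] F [ 1.4 -0.5  0.2] Floc [ 1.4 -0.3 -0.6] M [ 0.12  0.4  -0.02] gap 0.0243
rot err from RT (tool) [-0.0228  0.057   0.7069]
tcp ang 0.713 r 0.1484
6 rows [-0.0002, -0.0102, 0.0] [0.0077, 0.0165, -0.0674] |t| 0.0102 |r| 0.0699
```

Emit:
jog_arm --moves '[[[-0.0004, -0.0102, 0], [0.0077, 0.0165, -0.0674], 0.024], [[-0.0004, -0.0102, 0], [0.0077, 0.0165, -0.0674], 0.024], [[-0.0003, -0.0102, 0], [0.0077, 0.0165, -0.0674], 0.024], [[-0.0002, -0.0102, 0], [0.0077, 0.0165, -0.0674], 0.024], [[-0.0002, -0.0102, 0], [0.0077, 0.0165, -0.0674], 0.024], [[-0.0002, -0.0102, 0], [0.0077, 0.0165, -0.0674], 0.024]]'

```text
time: 25.1
position: [0.484, 0.092, 0.1972]
tool_rot: [0.183, 0.231, 0.955, 0.034]
wrist_force: [1.5, 1.1, 0.5]
finger_gap: 0.0239
```

```bash
python3 - <<'E'
from h import *
st();arc();grab('wrist','w15')
plan(*pose(.1,.22),6)
E
```

```text
25.1 q [-0.253  0.05  -0.182  2.295  0.39   0.495  0.346] loc [-56.4  44.3 195.4] pos [0.484  0.092  0.1972] F [1.5 1.1 0.5] Floc [ 1.3  1.4 -0.2] M [0.14 0.11 0.09] gap 0.0239
rot err from RT (tool) [-0.025   0.1584  0.2997]
tcp ang 0.304 r 0.1482
6 rows [0.0, -0.0048, 0.0001] [0.0061, 0.0098, -0.0322] |t| 0.0048 |r| 0.0342
```

View pics/w15.png

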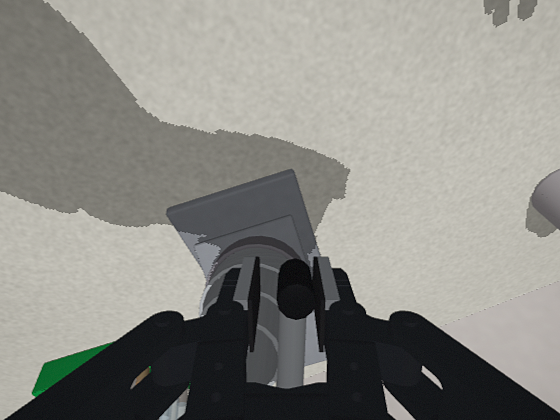

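Emit:
jog_arm --moves '[[[0, -0.0048, 0], [0.0061, 0.0098, -0.0322], 0.024], [[0, -0.0048, 0], [0.0061, 0.0098, -0.0322], 0.024], [[0, -0.0048, 0], [0.0061, 0.0098, -0.0322], 0.024], [[0, -0.0048, 0], [0.0061, 0.0098, -0.0322], 0.024], [[0, -0.0048, 0], [0.0061, 0.0098, -0.0322], 0.024], [[0, -0.0048, 0], [0.0061, 0.0098, -0.0322], 0.024]]'

```text
time: 25.75
position: [0.4732, 0.0653, 0.1936]
tool_rot: [0.153, 0.142, 0.978, 0.005]
wrist_force: [1.6, 1.0, -0.3]
finger_gap: 0.0235
```

```bash
python3 - <<'E'
from h import *
st();arc();grab('wrist','w16')
plan(*pose(0,.22),4)
E
```

```text
25.75 q [-0.198  0.051 -0.172  2.283  0.287  0.552  0.688] loc [-63.1  16.  195.2] pos [0.4732 0.0653 0.1936] F [ 1.6  1.  -0.3] Floc [ 1.   1.3 -0.9] M [0.06 0.27 0.06] gap 0.0235
rot err from RT (tool) [-0.011   0.2188  0.1059]
tcp ang 0.108 r 0.149
4 rows [-0.0, -0.0039, 0.0] [0.0055, 0.0001, -0.0255] |t| 0.0039 |r| 0.0261
```

View pics/w16.png

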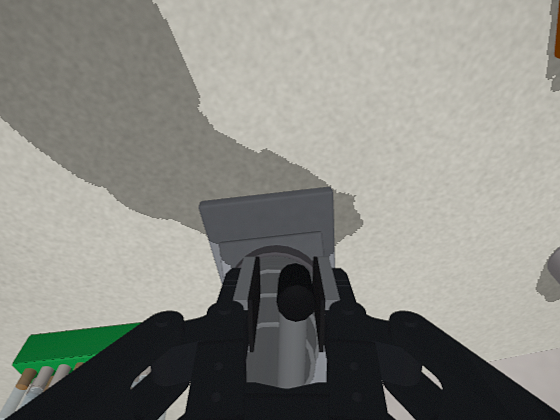

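Emit:
jog_arm --moves '[[[0, -0.0039, 0], [0.0055, 0, -0.0255], 0.024], [[0, -0.0039, 0], [0.0055, 0, -0.0255], 0.024], [[0, -0.0039, 0], [0.0055, 0, -0.0255], 0.024], [[0, -0.0035, 0], [0.0055, 0, -0.0255], 0.024], [[0, 0, 0], [0, 0, 0], 0.024]]'

```text
time: 26.3
position: [0.469, 0.0499, 0.1926]
tool_rot: [0.151, 0.093, 0.984, -0.014]
wrist_force: [-0.7, 0.0, 0.4]
finger_gap: 0.0237
```

```bash
python3 - <<'E'
from h import *
st();arc()
E
```

```text
26.3 q [-0.184  0.046 -0.167  2.292  0.307  0.563  0.793] loc [-64.7   0.2 194.9] pos [0.469  0.0499 0.1926] F [-0.7  0.   0.4] Floc [-0.4 -0.1  0.7] M [ 0.06  0.3  -0.  ] gap 0.0237
rot err from RT (tool) [ 2.000e-04  2.196e-01 -3.000e-04]
tcp ang 0.001 r 0.1497
```

Emit:
jog_arm --moves '[[[0, -0.002, 0], [0, 0, 0], 0.024], [[0, -0.002, 0], [0, 0, 0], 0.024], [[0, 0, 0], [0, 0, 0], 0.024]]'

```text
time: 26.6
position: [0.4683, 0.0461, 0.1926]
tool_rot: [0.151, 0.093, 0.984, -0.014]
wrist_force: [0.1, -0.2, -0.4]
finger_gap: 0.0246
```

```bash
python3 - <<'E'
from h import *
st();arc();grab('wrist','w17')
E
```

```text
26.6 q [-0.178  0.043 -0.163  2.295  0.301  0.56   0.806] loc [-64.7  -3.7 194.9] pos [0.4683 0.0461 0.1926] F [ 0.1 -0.2 -0.4] Floc [-0.1 -0.2 -0.4] M [-0.01  0.31  0.01] gap 0.0246
rot err from RT (tool) [-0.      0.2197  0.0011]
tcp ang -0.025 r 0.1498
```

View pics/w17.png

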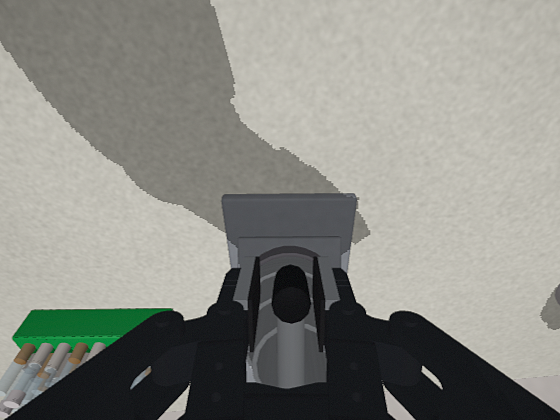

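Emit:
jog_arm --moves '[[[0, -0.0015, 0], [0, 0, 0], 0.024], [[0, -0.001, 0], [0, 0, 0], 0.024], [[0, 0, 0], [0, 0, 0], 0.024]]'

```text
time: 26.95
position: [0.4679, 0.044, 0.1926]
tool_rot: [0.151, 0.093, 0.984, -0.014]
wrist_force: [-1.2, 1.1, -1.2]
finger_gap: 0.0241
```

```bash
python3 - <<'E'
from h import *
st();arc()
E
```

```text
26.95 q [-0.175  0.042 -0.161  2.296  0.298  0.559  0.814] loc [-64.7  -5.8 194.9] pos [0.4679 0.044  0.1926] F [-1.2  1.1 -1.2] Floc [-1.8  0.9 -0.4] M [0.32 0.33 0.08] gap 0.0241
rot err from RT (tool) [-0.0004  0.2196  0.0005]
tcp ang -0.039 r 0.1498
```

Emit:
jog_arm --moves '[[[0, -0.0006, 0], [0, 0, 0], 0.024], [[0, -0.0006, 0], [0, 0, 0], 0.024]]'

```text
time: 27.15
position: [0.4678, 0.0436, 0.1927]
tool_rot: [0.151, 0.093, 0.984, -0.014]
wrist_force: [0.4, 8.8, -2.7]
finger_gap: 0.0238
```

```bash
python3 - <<'E'
from h import *
st();arc()
E
```

```text
27.15 q [-0.174  0.041 -0.16   2.297  0.296  0.558  0.818] loc [-64.6  -6.3 195. ] pos [0.4678 0.0436 0.1927] F [ 0.4  8.8 -2.7] Floc [-2.4  8.7 -1.7] M [1.93 0.42 0.67] gap 0.0238
rot err from RT (tool) [-0.0014  0.2192  0.    ]
tcp ang -0.042 r 0.1497
```

Emit:
jog_arm --moves '[[[0, 0.0015, 0], [0, 0, 0], 0.024], [[0, 0.0025, 0], [0, 0, 0], 0.03], [[0, 0, -0.003], [0, 0, 0], 0.036], [[0, 0, -0.01], [0, 0, 0], 0.036], [[0, 0, -0.015], [0, 0, 0], 0.036], [[0, 0, -0.02], [0, 0, 0], 0.036], [[0, 0, -0.02], [0, 0, 0], 0.036], [[0, 0, -0.02], [0, 0, 0], 0.036]]'

```text
time: 27.95
position: [0.4419, 0.0516, 0.278]
tool_rot: [0.151, 0.093, 0.984, -0.014]
wrist_force: [0.0, 0.5, -0.5]
finger_gap: 0.0364
```

```bash
python3 - <<'E'
from h import *
st();grab('wrist','w18');grab('top','t4');grab('scene','s6')
L=(pts(load('w18')).reshape(-1,3)-O)@CF
k=L[(abs(L[:,2]-.197)<.006)&(np.hypot(L[:,0]+.065,L[:,1])<.03)];print('knob top',len(k),k.mean(0) if len(k) else '')
b=L[(L[:,2]>.155)&(L[:,2]<.172)&(L[:,0]>-.055)&(L[:,0]<.06)&(abs(L[:,1])<.03)]
if len(b)>10: f=np.polyfit(b[:,0],b[:,1],1);print('bar y slope',f,len(b))
L=(pts(load('t4')).reshape(-1,3)-O)@CF
b=L[(L[:,2]>.155)&(L[:,2]<.172)&(L[:,0]>-.055)&(L[:,0]<.06)&(abs(L[:,1])<.03)]
if len(b)>10: f=np.polyfit(b[:,0],b[:,1],1);print('top bar y slope',f,len(b))
z=load('s6');c=proj(z,W([0,0,.1]))[0].astype(int)
cv2.imwrite('pics/s6z.png',cv2.resize(z['p'][c[1]-80:c[1]+60,c[0]-90:c[0]+90][:,:,::-1],None,fx=4,fy=4))
E
```

```text
27.95 q [-0.186 -0.124 -0.174  2.234  0.193  0.778  0.901] loc [-45.3  -3.3 282.4] pos [0.4419 0.0516 0.278 ] F [ 0.   0.5 -0.5] Floc [-0.3  0.5 -0.4] M [ 0.06  0.33 -0.01] gap 0.0364
rot err from RT (tool) [-0.0005  0.2194  0.0007]
knob top 483 [-0.06266573 -0.00097489  0.19877523]
bar y slope [ 0.01089722 -0.00025802] 2671
top bar y slope [ 0.00702881 -0.00202659] 251
```

View pics/w18.png

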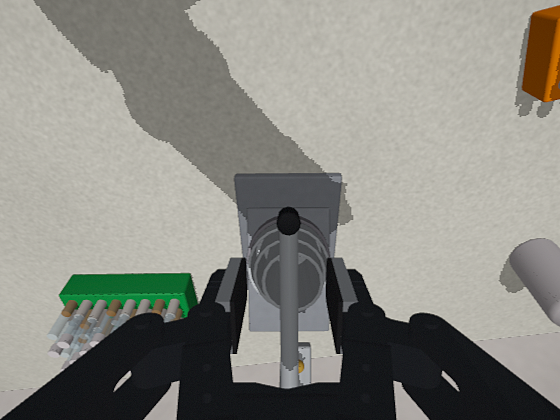

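View pics/s6z.png

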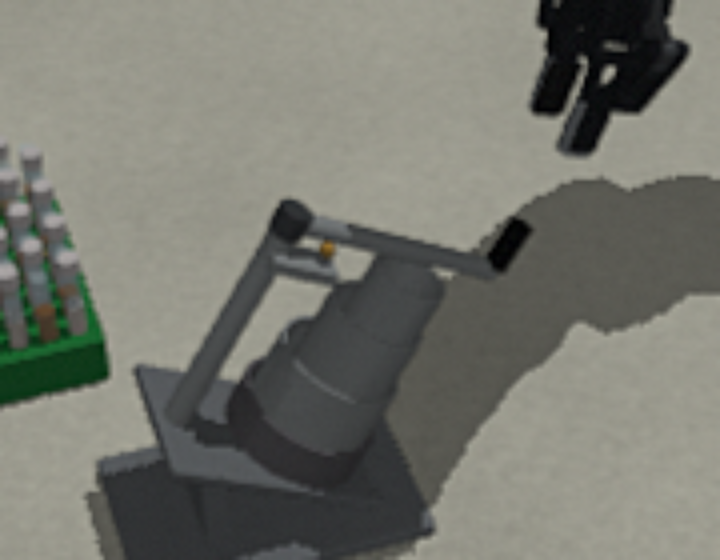

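View pics/t4.png

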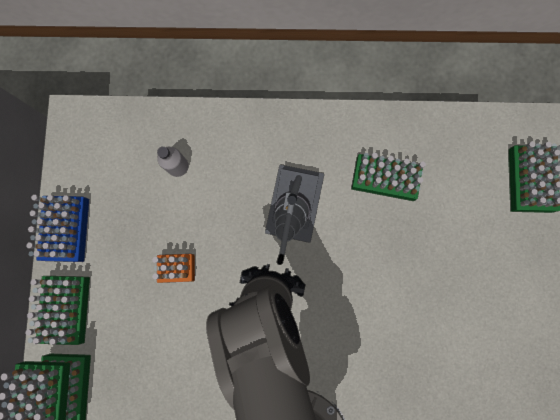

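The bar lies straight across the nested mouths (angle within about 0.01 rad of zero). The racks and bottle have not moved and the gripper is clear.

```bash
python3 - <<'E'
from h import *
print(bot.sign_off());st()
E
```

```text
the job is handed in; nothing more can be done
None
the job is handed in; nothing more can be done
```

The job is done and handed in at about 28 s of the 72 s allowed; the hand-in gave no verdict.

- **Medium canister:** I lowered it into the large one, leaning 30°, and let go only after it touched the floor. Contact came at 99.5 mm against about 99 mm expected. That first touch peaked at about 75 N at the wrist, under the 120 N limit, and I eased it to 21 N before opening. On its own it then slid about 5 mm down the slope, within its play.
- **Small canister:** I lowered it into the medium one. Contact came at 138.8 mm against 138.5 mm expected, at 46 N, before I opened the gripper. Its rim measured about 146 mm up the collar axis, where 145 mm is nominal.
- **Keeper bar:** I swung it shut by the knob. The sprung ball drew it in past the click, and it met the stop with 8.7 N and almost no further movement. The last pictures put the bar within about 0.01 rad of shut.
- **Surroundings:** The racks and the bottle look unmoved in the last pictures, by eye only. The gripper is clear of everything.

**Disagreement:** the cameras differed by 2 to 4 mm on the stand's position. I used an average, and the contact heights agreed with it to within about 0.5 mm.

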